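Top up the spring-fed vent-disc magazine

ROBOT

A 6-joint arm with a two-finger parallel gripper is mounted at the origin on a cart in front of the work surface, level with it; the furniture and walls round the work are solid. World frame = base frame: x ahead of the robot, y to its left, z up, the work surface at z = 0. Lengths are in m, angles in rad, forces in N, time in s.
With the tool pointing down it reaches from about 0.25 to 0.775 m from the base axis. Payload 4 kg.
Tool frame: the origin (TCP) lies midway between the tips of the shut fingers; the grasp point (between the pads) lies 19 mm behind it; y points along the fingers, x is the direction in which the jaws open and shut, and the axes are right-handed (so a half turn about y gives the same grasp; the last joint's range is limited). The gripper opens to 94 mm and grips with 3 to 60 N. Pads are 16 mm wide; open, the fingers measure 119 mm over their backs; the gripper's body (75 mm by 177 mm) begins 78 mm behind the grasp point.
Start: joints at [-1.249, 0.087, 1.371, -0, 1.684, -0.103], TCP at [0.227, -0.501, 0.206] pointing down, gripper open.
Joint ranges: [-3.1, 3.1], [-0.76, 2.03], [0.27, 2.55], [-1.08, 4.22], [0.17, 2.65], [-2.57, 2.57]. Speed limits (rad/s): [2.79, 2.79, 3.14, 3.14, 3.14, 3.14].

INTERFACE

Orientations are given as [roll, pitch, yaw] about the fixed x, y, z axes, in that order (R = Rz(yaw) Ry(pitch) Rx(roll)).
In Python, from bench import robot, snapshot, camera_info, ticket gives the robot as it stands.
- The arm moves only by the shell command python3 -m creep 'ROWS'. ROWS is JSON, a list of rows, each an object with "slide": the shift along the tool's x, y, z in mm, a list of three; "roll": the turn about the tool's y in degrees; "grip": the closure, from 0 (fully open) to 1 (shut). In form: [{"slide": [x, y, z], "roll": roll, "grip": grip}, ...]. A call has 1 to 20 rows; each row is the pose to reach, as a shift and turn from the pose commanded when the call began, along the tool's axes at that moment; what a row does not reach only later rows make up. A row lasts 1/12 s, in which the tool goes at most 41.7 mm and 7.16 degrees, less where a joint would pass 70% of its speed; a pose out of reach is approached as far as the arm can. A call with a gripper value outside its range is refused whole. The fingers move at their own pace and stop on an object; the grip force is fixed at half the most. Time passes only in rows, so rows that repeat a pose let the fingers close. It gives the time, the measured TCP pose, the force and the opening at its end, in the units of the state.
- robot.get_obs(): the state, without advancing time (a new reading comes with each control period).
- snapshot(name): name is "scene" or "top"; returns the picture (480x640x3 uint8, red, green, blue); there is no depth.
- camera_info(name): a dict with "fx", "fy", "cx", "cy" (pixels), "dist" ([k1, k2, p1, p2, k3] as OpenCV has them; the pictures are not rectified), "cam_to_world" (4x4, takes a point from camera to world coordinates). Camera axes: x right, y down, z forward; pixel columns grow to the right and rows downward; lengths in m; the calibration is good to about 2 mm. A picture is of the moment at which its call begins. camera_info takes no time and is no camera call.
- ticket.close_job(): hands the job in, once; it reports no verdict.
The state is a dict: "time": time; "joint_positions": joint angles; "qvel": joint speeds; "joint_torque": joint torques, N m; "tool_pos": TCP position; "ee_rot": TCP orientation; "wrist_force": force on the tool from outside, world axes, zero at the start; "wrist_torque": the same for the moment, N m; "width": finger opening in m.
Only numpy, scipy, OpenCV 4.12 (cv2) and the standard library are available. Lean on these libraries where they do the work, as an engineer would, in place of code of your own. Each camera call takes 0.05 s, during which the arm holds its last target.

TASK

Load the two vent discs from the steel tray into the leaning spring magazine: push each one, square to the stack, down between the four guide rods against the follower until both catches have snapped over it, so that the two new discs lie flat on the two already in there and are held down by the catches.

Things in the scene. Friction and masses are not known exactly. Their poses are not given: they have to be found in the camera images.
- disc_a_c (a point): first new disc: loose white plastic vent disc lying flat on the tray, 56 mm across, 12 mm thick, 25 to 50 g, ribs and vent holes on its upper face (either face may go up). Point: its centre, half-way up; z along the disc's axis. Grasp it across the diameter.
- disc_b_c (a point): second new disc, the same as the first: loose white plastic vent disc lying flat on the tray, 56 mm across, 12 mm thick, 25 to 50 g, ribs and vent holes on its upper face (either face may go up). Point: its centre, half-way up; z along the disc's axis. Grasp it across the diameter.
- tray: shallow stainless tray on the bench, 296 x 196 mm inside, floor 2 mm thick, walls 24 mm high, fixed; origin at the centre of its underside, x along its long side. The two new discs lie in it with at least 34 mm between them and 35 mm to the walls; tweezers lie along its far long wall, 82 mm from the centre line.
- mouth (a point): mouth of the magazine: the point on the stack's axis level with the catches' undersides, about 150 mm above the bench. z points out of the mouth along the axis, which leans 30 degrees from vertical towards the robot's side; x points away from the robot and upward, y sideways and level. The topmost disc, when home, has its centre at z = -6 mm, the next at -18 mm.
- rods_top (a point): on the axis at the top of the four 8 mm steel guide rods, 32 mm above the mouth; axes as the mouth. Rods stand at x +-26, y +-21.5 mm, with 1.5 mm play round a disc, flared outward over their top 20 mm as a lead-in. On the two y sides the cage is open, 43 mm wide in x and free 60 mm to either side of the axis, so fingers that hold a disc across y can go down beside the stack.
- catch_front (a joint): front catch (robot's side, x < 0 of the mouth): bevelled steel spring bolt, 14 mm wide, reaching in to 24.5 mm from the axis, bevel from 2 to 11 mm above the mouth's level; 0 = out, 0.004 m or more = pushed back. It snaps out over a disc whose top face is below the mouth's level; a disc pushed some 10 mm deeper comes back up against it.
- catch_back (a joint): back catch, the same, on the far side of the stack (x > 0 of the mouth). The guide blocks of both catches begin 37 mm from the axis and stand 16 mm above the mouth's level.
- follower (a joint): sprung follower plate that carries the stack, in m; 0 with the two discs that are in it at the start, 0.012 with three, 0.024 with four; grows as it is pressed down. The spring pushes back with 8 N at 0 and 11.5 N at 0.024 (150 N/m); to get past the two catches takes up to about 10 N more for a moment.
- disc_c: white disc already in the magazine at the start, the same size, topmost, held by the catches; origin at the centre of its underside, z along its axis
There are look-alikes about, which are no part of the job. Leave any black look-alike of the part that bears disc_b_c alone.

How it is judged:
At the end, for the whole second after the job is handed in: Both new discs are in the magazine under the catches: their centres 3 to 30 mm below the mouth along the stack's axis (top face below the catches) and within 5 mm of the axis, flat on the stack within 0.1 rad, at rest; the follower stands at 21 to 28 mm, so that all four discs are in the stack (z of disc_a_c in the frame of mouth between -0.03 and -0.003 m and x of disc_a_c in the frame of mouth between -0.005 and 0.005 m and y of disc_a_c in the frame of mouth between -0.005 and 0.005 m and angle between the z axis of each of disc_a_c, disc_b_c and the z axis of mouth, either way round below 0.1 rad and linear speed of each of disc_a, disc_b below 0.02 m/s and z of disc_b_c in the frame of mouth between -0.03 and -0.003 m and x of disc_b_c in the frame of mouth between -0.005 and 0.005 m and y of disc_b_c in the frame of mouth between -0.005 and 0.005 m and value of joint follower between 0.021 and 0.028 m); the robot touches nothing.
It also fails if it takes over 69 s, if anything falls off the work surface, if the arm or the gripper's body presses on something with over 40 N, if the wrist force passes 120 N, or if a joint passes its speed limit or range.

## Working session

There is one attempt and no reset: what is moved stays moved. The work goes in short steps, Python scripts to look and compute and a shell command to move; the robot and the scene stay as the last step left them, time stands still between calls to the robot, and variables do not carry over. Pictures are saved under pics/ and viewed, and the job is handed in when it is done.

```bash
ls; mkdir -p pics; python3 - <<'E'
from bench import robot, snapshot, camera_info, ticket
import cv2
o=robot.get_obs(); print(o)
for n in ["scene","top"]:
    im=snapshot(n); cv2.imwrite(f"pics/{n}0.png",im[:,:,::-1]); c=camera_info(n); print(n,c)
E
```

```text
pics
{'time': 0.0, 'joint_positions': array([-1.24908822e+00,  8.79557778e-02,  1.37220840e+00,  1.52275553e-05,
        1.68357764e+00, -1.03065160e-01]), 'qvel': array([-4.14356243e-05, -8.77503328e-04,  3.75318220e-04, -8.41316230e-04,
       -5.25979482e-04, -1.82722096e-04]), 'joint_torque': array([-9.61271362e-04, -3.40189397e+01, -3.02425504e+01,  7.14431307e-02,
        3.29749938e-02, -1.79626722e-04]), 'tool_pos': array([ 0.22651357, -0.50061239,  0.204327  ]), 'ee_rot': array([-1.57056016,  0.0021362 , -1.14602111]), 'wrist_force': array([-0.34680312, -0.29831527,  0.81842327]), 'wrist_torque': array([ 0.00262938,  0.01722856, -0.01030198]), 'width': 0.09422506368716133}
scene {'fx': 558.0598732975371, 'fy': 558.0598732975371, 'cx': 324.7652422756677, 'cy': 242.15280252886726, 'dist': array([-0.14539734,  0.        ,  0.        ,  0.        ,  0.        ]), 'cam_to_world': array([[-0.86142637, -0.32292383,  0.39200103,  0.11494723],
       [-0.50748265,  0.57790463, -0.63913035,  0.62693016],
       [-0.02014879, -0.74949746, -0.66170053,  0.79358384],
       [ 0.        ,  0.        ,  0.        ,  1.        ]])}
top {'fx': 437.5066186492116, 'fy': 437.5066186492116, 'cx': 322.12219212607795, 'cy': 241.01652841992194, 'dist': array([-0.05755147,  0.        ,  0.        ,  0.        ,  0.        ]), 'cam_to_world': array([[-0.00322932, -0.99669045,  0.08122631,  0.44621295],
       [-0.9995906 ,  0.00552656,  0.0280731 , -0.02619071],
       [-0.02842909, -0.08110239, -0.99630025,  0.95880955],
       [ 0.        ,  0.        ,  0.        ,  1.        ]])}
```

View pics/scene0.png

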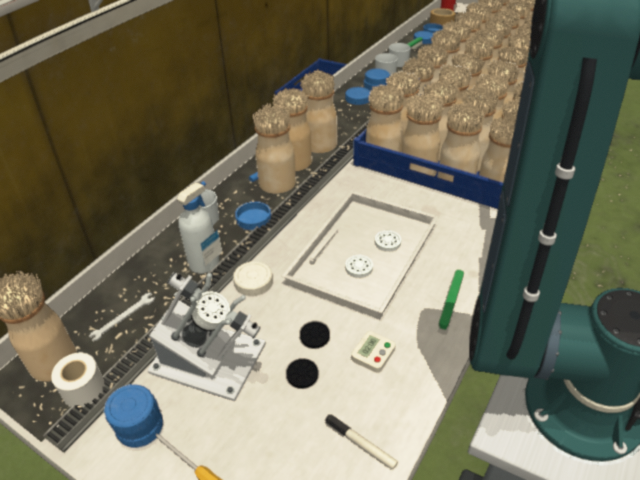

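View pics/top0.png

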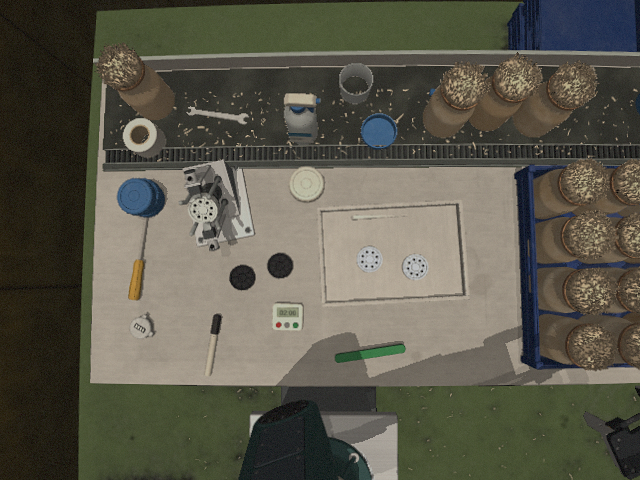

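```bash
python3 - <<'E'
import cv2, numpy as np
s=cv2.imread('pics/scene0.png'); t=cv2.imread('pics/top0.png')
a=cv2.resize(s[260:400,145:275],None,fx=4.2,fy=4.2,interpolation=cv2.INTER_CUBIC)
b=cv2.resize(t[155:265,175:265],None,fx=5.4,fy=5.4,interpolation=cv2.INTER_CUBIC)
cv2.imwrite('pics/za.png',a);cv2.imwrite('pics/zb.png',b)
E
```

```text
(no output)
```

View pics/za.png

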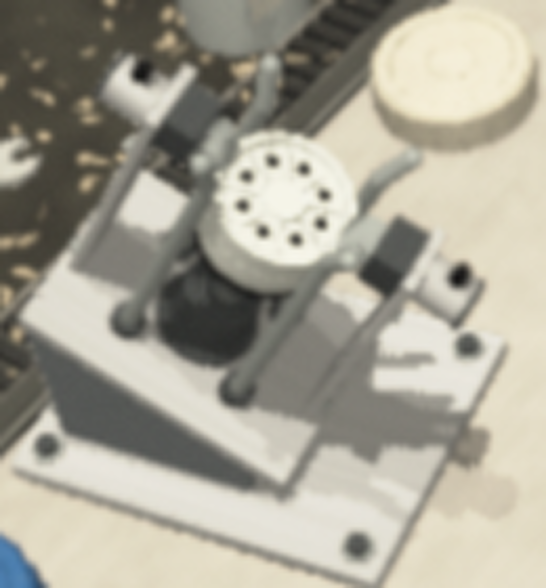

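View pics/zb.png

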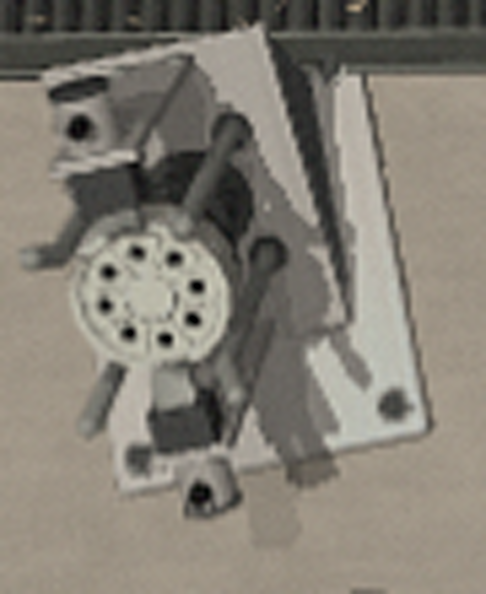

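```bash
cat > h.py <<'E'
import cv2, numpy as np
from bench import camera_info
def ray(n,uv):
    c=camera_info(n);K=np.array([[c['fx'],0,c['cx']],[0,c['fy'],c['cy']],[0,0,1]])
    p=cv2.undistortPoints(np.array(uv,float).reshape(-1,1,2),K,np.array(c['dist'])).reshape(-1,2)
    T=np.array(c['cam_to_world']);d=np.c_[p,np.ones(len(p))]@T[:3,:3].T
    return T[:3,3],d/np.linalg.norm(d,axis=1,keepdims=True)
def plane(n,uv,z):
    o,d=ray(n,uv);return o+d*((z-o[2])/d[:,2])[:,None]
def tri(us,ut):
    o1,d1=ray('scene',us);o2,d2=ray('top',ut);P=[];R=[]
    for a,b in zip(d1,d2):
        A=np.c_[a,-b];s=np.linalg.lstsq(A,o2-o1,rcond=None)[0]
        p,q=o1+a*s[0],o2+b*s[1];P.append((p+q)/2);R.append(np.linalg.norm(p-q))
    return np.array(P),np.array(R)
def proj(n,P):
    c=camera_info(n);K=np.array([[c['fx'],0,c['cx']],[0,c['fy'],c['cy']],[0,0,1]])
    M=np.linalg.inv(np.array(c['cam_to_world']))
    return cv2.projectPoints(np.array(P,float).reshape(-1,3),cv2.Rodrigues(M[:3,:3])[0],M[:3,3],K,np.array(c['dist']))[0].reshape(-1,2)
E
python3 - <<'E'
from h import *
s=cv2.imread('pics/scene0.png'); t=cv2.imread('pics/top0.png')
# magazine holes: read from the enlargements
zs=np.array([[246,176],[272,160],[304,168],[325,195],[321,224],[296,240],[263,232],[242,205]],float)/4.2+[145,260]
zt=np.array([[138,252],[175,258],[198,287],[193,320],[165,339],[129,333],[105,305],[108,271]],float)/5.4+[175,155]
f=lambda im,pts:[]
for k in range(8):
    P,R=tri(zs,np.roll(zt,-k,0)); c=P.mean(0);u,sv,vt=np.linalg.svd(P-c);n=vt[2]*np.sign(vt[2][2])
    print(k,c.round(4),R.max().round(4),sv.round(4),n.round(3),np.degrees(np.arccos(n[2])).round(1),np.degrees(np.arctan2(n[1],n[0])).round(1))
# tray discs
for n,im,rois in (('scene',s,[(370,225,410,255),(340,250,378,282)]),('top',t,[(352,242,388,276),(398,250,434,284)])):
    for x0,y0,x1,y1 in rois:
        g=cv2.cvtColor(im[y0:y1,x0:x1],cv2.COLOR_BGR2GRAY).astype(int)
        hsv=cv2.cvtColor(im[y0:y1,x0:x1],cv2.COLOR_BGR2HSV)
        m=((hsv[...,2]>205)&(hsv[...,1]<25)).astype(np.uint8)
        print(n,(hsv[...,2].max(),hsv[0,0],hsv[...,1].min()))
        cs=max(cv2.findContours(m,cv2.RETR_EXTERNAL,cv2.CHAIN_APPROX_NONE)[0],key=cv2.contourArea)
        (cx,cy),r=cv2.minEnclosingCircle(cs); e=cv2.fitEllipse(cs)
        print(n,e[0][0]+x0,e[0][1]+y0,e[1],plane(n,[[e[0][0]+x0,e[0][1]+y0]],0.013))
E
```

```text
0 [0.5727 0.222  0.1478] 0.001 [0.0335 0.0333 0.0005] [-0.485 -0.089  0.87 ] 29.5 -169.6
1 [0.5728 0.2221 0.1479] 0.0134 [0.0368 0.0318 0.0007] [0.192 0.297 0.935] 20.7 57.1
2 [0.5728 0.2221 0.1479] 0.0232 [0.0505 0.0258 0.0007] [0.58  0.455 0.676] 47.5 38.1
3 [0.5728 0.2221 0.1479] 0.0309 [0.0636 0.0157 0.0005] [0.742 0.493 0.454] 63.0 33.6
4 [0.5727 0.222  0.1478] 0.0317 [0.0703 0.0032 0.0002] [0.838 0.467 0.282] 73.6 29.1
5 [0.5726 0.222  0.1477] 0.0307 [0.0687 0.0098 0.0002] [0.857 0.507 0.089] 84.9 30.6
6 [0.5726 0.2219 0.1476] 0.0227 [0.0592 0.0213 0.0002] [-0.877 -0.464  0.123] 82.9 -152.1
7 [0.5726 0.222  0.1477] 0.0129 [0.0449 0.0296 0.0002] [-0.821 -0.365  0.438] 64.0 -156.0
scene (np.uint8(247), array([ 23,  34, 228], dtype=uint8), np.uint8(9))
scene 387.8714027404785 238.435640335083 (17.15659523010254, 26.163503646850586) [[ 0.46623399 -0.2028115   0.013     ]]
scene (np.uint8(247), array([ 21,  31, 231], dtype=uint8), np.uint8(9))
scene 358.95111083984375 263.7853593826294 (18.919532775878906, 27.671117782592773) [[ 0.48342142 -0.10380921  0.013     ]]
top (np.uint8(200), array([ 17,  37, 172], dtype=uint8), np.uint8(0))Traceback (most recent call last):
  File "<stdin>", line 17, in <module>
ValueError: max() iterable argument is empty
```

```bash
python3 - <<'E'
from h import *
s=cv2.imread('pics/scene0.png'); t=cv2.imread('pics/top0.png')
for n,im,rois in (('scene',s,[(370,225,410,255),(340,250,378,282)]),('top',t,[(352,242,388,276),(398,250,434,284)])):
    for x0,y0,x1,y1 in rois:
        hsv=cv2.cvtColor(im[y0:y1,x0:x1],cv2.COLOR_BGR2HSV)
        m=((hsv[...,2]<140)).astype(np.uint8)
        N,_,st,ce=cv2.connectedComponentsWithStats(m,connectivity=4)
        C=ce[1:]+[x0,y0]; A=st[1:,4]; 
        sm=(hsv[...,1]<25).astype(np.uint8)
        cs=max(cv2.findContours(sm,cv2.RETR_EXTERNAL,cv2.CHAIN_APPROX_NONE)[0],key=cv2.contourArea);e=cv2.fitEllipse(cs)
        cc=np.array(e[0])+[x0,y0]
        print(n,N-1,A,'holes c',C.mean(0).round(2),plane(n,[C.mean(0)],0.013).round(4),'outline',cc.round(2),np.round(e[1],1),plane(n,[cc],0.010).round(4))
# plate edges
u=np.array([[120,490],[430,430],[350,70]],float)/5.4+[175,155]
P=plane('top',u,0.008);print(P.round(4));d=P[0]-P[1];print('y az',np.degrees(np.arctan2(d[1],d[0]))-90);d=P[2]-P[1];print('x az',np.degrees(np.arctan2(d[1],d[0])))
u=np.array([[47,447],[358,545],[468,345]],float)/4.2+[145,260]
P=plane('scene',u,0.010);print(P.round(4));d=P[1]-P[0];print(np.degrees(np.arctan2(d[1],d[0])));d=P[1]-P[2];print(np.degrees(np.arctan2(d[1],d[0])))
a=cv2.resize(t[235:290,340:440],None,fx=6,fy=6,interpolation=cv2.INTER_CUBIC);cv2.imwrite('pics/zc.png',a)
E
```

```text
scene 0 [] holes c [nan nan] [[nan nan nan]] outline [387.73 238.98] [18.5 26.1] [[ 0.4671 -0.2042  0.01  ]]
scene 0 [] holes c [nan nan] [[nan nan nan]] outline [358.95 264.4 ] [20.4 27.5] [[ 0.484 -0.105  0.01 ]]
top 9 [1 4 6 4 5 6 6 6 6] holes c [369.39 257.45] [[ 0.4872 -0.1015  0.013 ]] outline [369.19 258.86] [25.3 25.6] [[ 0.4843 -0.1013  0.01  ]]
top 17 [1 6 2 5 1 2 4 9 6 4 6 6 4 6 5 1 1] holes c [411.66 266.49] [[ 0.4672 -0.1922  0.013 ]] outline [415.07 266.6 ] [25.3 25.6] [[ 0.467  -0.2001  0.01  ]]
[[0.5148 0.2765 0.008 ]
 [0.5386 0.1489 0.008 ]
 [0.6883 0.1838 0.008 ]]
y az 10.577504412457202
x az 13.148162173983783
[[0.6693 0.294  0.01  ]
 [0.5283 0.2652 0.01  ]
 [0.5489 0.1611 0.01  ]]
-168.4685123500972
101.17217585285847<stdin>:12: RuntimeWarning: Mean of empty slice.
  ret = um.true_divide(
```

View pics/zc.png

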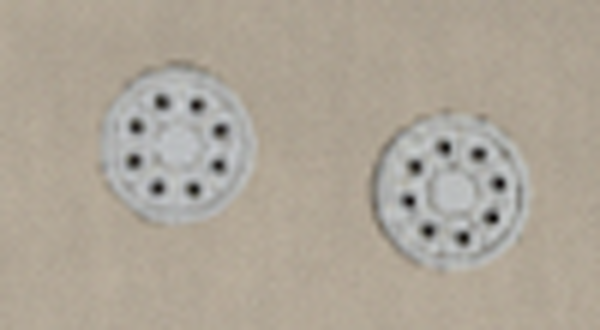

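```bash
python3 -m creep '[{"slide":[-172,144,342],"roll":13.3,"grip":0.2},{"slide":[-172,144,342],"roll":13.3,"grip":0.2},{"slide":[-172,144,342],"roll":13.3,"grip":0.2},{"slide":[-172,144,342],"roll":13.3,"grip":0.2},{"slide":[-172,144,342],"roll":13.3,"grip":0.2},{"slide":[-172,144,342],"roll":13.3,"grip":0.2},{"slide":[-172,144,342],"roll":13.3,"grip":0.2},{"slide":[-172,144,342],"roll":13.3,"grip":0.2},{"slide":[-172,144,342],"roll":13.3,"grip":0.2},{"slide":[-172,144,342],"roll":13.3,"grip":0.2},{"slide":[-172,144,342],"roll":13.3,"grip":0.2},{"slide":[-172,144,342],"roll":13.3,"grip":0.2},{"slide":[-172,144,342],"roll":13.3,"grip":0.2},{"slide":[-172,144,342],"roll":13.3,"grip":0.2},{"slide":[-172,144,342],"roll":13.3,"grip":0.2},{"slide":[-172,144,342],"roll":13.3,"grip":0.2}]'
```

```text
time: 1.43
tool_pos: [0.4672, -0.2048, 0.0622]
ee_rot: [-1.57, -0.001, -1.38]
wrist_force: [-0.4, -0.5, -0.0]
width: 0.0751
```

```bash
python3 -m creep '[{"slide":[-2,40,0],"roll":0,"grip":0.2},{"slide":[-2,55,0],"roll":0,"grip":0.2},{"slide":[-2,57.5,0],"roll":0,"grip":0.2},{"slide":[-2,57.5,0],"roll":0,"grip":0.2},{"slide":[-2,57.5,0],"roll":0,"grip":0.2}]'; python3 - <<'E'
from bench import snapshot; import cv2
im=snapshot('scene')[:,:,::-1]; cv2.imwrite('pics/s1.png',cv2.resize(im[180:320,270:450],None,fx=4,fy=4,interpolation=cv2.INTER_CUBIC))
E
```

```text
time: 1.85
tool_pos: [0.4671, -0.2022, 0.0046]
ee_rot: [-1.57, -0.001, -1.379]
wrist_force: [0.8, 0.3, 0.3]
width: 0.0754
```

View pics/s1.png

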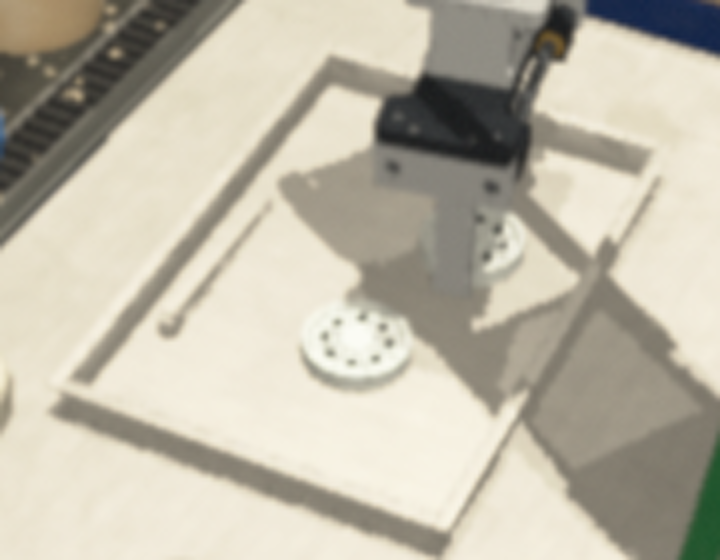

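Fingers straddle the far disc (crop ~(480,245)); the near one at (357,343) is clear. Closing.

```bash
python3 -m creep '[{"slide":[0,0.5,0],"roll":0,"grip":1},{"slide":[0,0.5,0],"roll":0,"grip":1},{"slide":[0,0.5,0],"roll":0,"grip":1},{"slide":[0,0.5,0],"roll":0,"grip":1},{"slide":[0,0.5,0],"roll":0,"grip":1},{"slide":[0,0.5,0],"roll":0,"grip":1},{"slide":[0,-10,0],"roll":0,"grip":1},{"slide":[0,-40,0],"roll":0,"grip":1},{"slide":[0,-80,0],"roll":0,"grip":1},{"slide":[0,-120,0],"roll":0,"grip":1},{"slide":[0,-160,0],"roll":0,"grip":1},{"slide":[0,-200,0],"roll":0,"grip":1},{"slide":[0,-200,0],"roll":0,"grip":1},{"slide":[0,-200,0],"roll":0,"grip":1}]'; python3 - <<'E'
from bench import snapshot; import cv2
im=snapshot('scene')[:,:,::-1]; cv2.imwrite('pics/s2.png',cv2.resize(im[80:280,270:470],None,fx=3,fy=3,interpolation=cv2.INTER_CUBIC))
E
```

```text
time: 3.07
tool_pos: [0.4685, -0.2023, 0.2082]
ee_rot: [-1.565, -0.005, -1.378]
wrist_force: [-0.5, -0.7, -1.0]
width: 0.0554
```

View pics/s2.png

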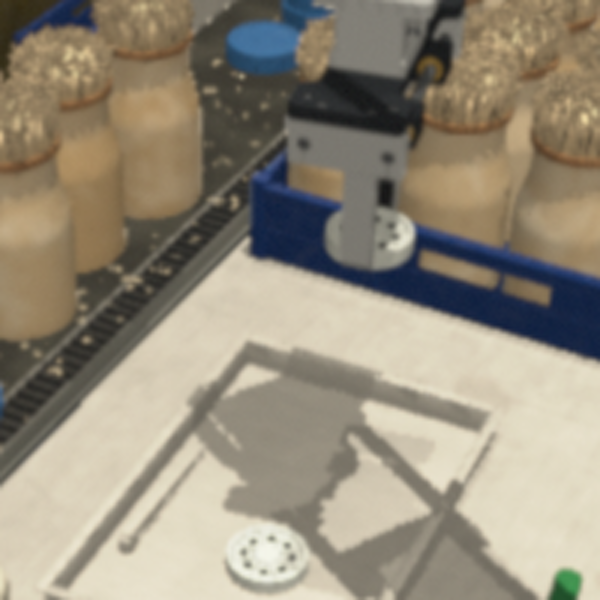

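```bash
python3 -m creep '[{"slide":[-397,-25,132],"roll":0,"grip":1},{"slide":[-397,-25,132],"roll":0,"grip":1},{"slide":[-397,-25,132],"roll":0,"grip":1},{"slide":[-397,-25,132],"roll":0,"grip":1},{"slide":[-397,-25,132],"roll":0,"grip":1},{"slide":[-397,-25,132],"roll":0,"grip":1},{"slide":[-397,-25,132],"roll":0,"grip":1},{"slide":[-397,-25,132],"roll":0,"grip":1},{"slide":[-397,-25,132],"roll":0,"grip":1},{"slide":[-397,-25,132],"roll":0,"grip":1},{"slide":[-397,-25,132],"roll":0,"grip":1},{"slide":[-397,-25,132],"roll":0,"grip":1},{"slide":[-397,-25,132],"roll":0,"grip":1},{"slide":[-397,-25,132],"roll":0,"grip":1},{"slide":[-397,-25,132],"roll":0,"grip":1},{"slide":[-397,-25,132],"roll":0,"grip":1}]'; python3 - <<'E'
from bench import snapshot; import cv2
im=snapshot('scene')[:,:,::-1]; cv2.imwrite('pics/s3.png',cv2.resize(im[200:400,120:320],None,fx=3,fy=3,interpolation=cv2.INTER_CUBIC))
im=snapshot('top')[:,:,::-1]; cv2.imwrite('pics/t3.png',cv2.resize(im[140:290,140:290],None,fx=4,fy=4,interpolation=cv2.INTER_CUBIC))
E
```

```text
time: 4.45
tool_pos: [0.5206, 0.2119, 0.2288]
ee_rot: [-1.571, -0.0, -1.38]
wrist_force: [-0.1, -0.1, -0.1]
width: 0.0552
```

View pics/s3.png

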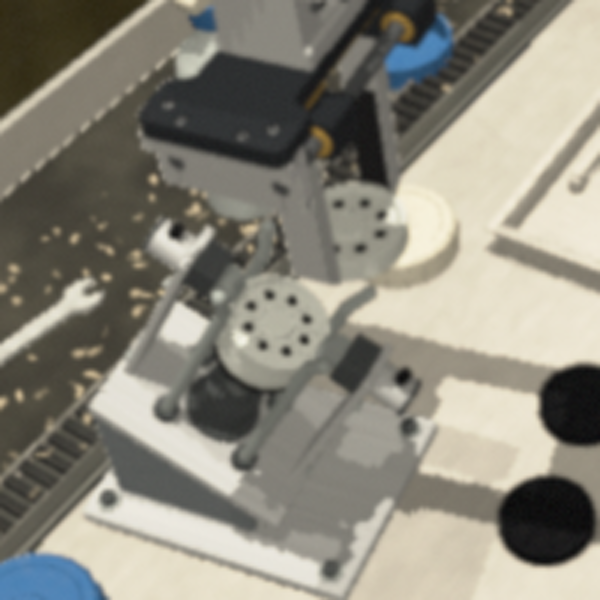

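View pics/t3.png

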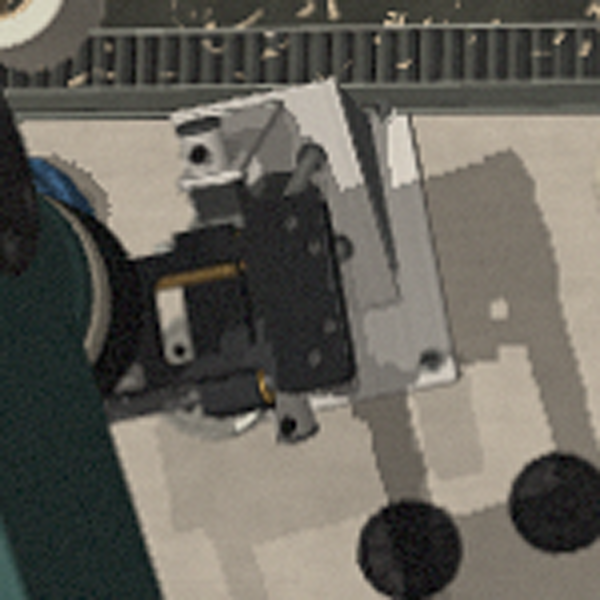

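```bash
python3 -m creep '[{"slide":[0,15,10],"roll":0,"grip":1},{"slide":[0,30,20],"roll":0,"grip":1},{"slide":[0,42,28],"roll":0,"grip":1},{"slide":[0,50,33],"roll":0,"grip":1},{"slide":[0,55,36.5],"roll":0,"grip":1},{"slide":[0,55,36.5],"roll":0,"grip":1}]';python3 -m creep '[{"slide":[0,3,1.7],"roll":0,"grip":1},{"slide":[0,6,3.5],"roll":0,"grip":1},{"slide":[0,10,6],"roll":0,"grip":1},{"slide":[0,10,6],"roll":0,"grip":1}]'; python3 - <<'E'
from bench import snapshot; import cv2
im=snapshot('scene')[:,:,::-1]; cv2.imwrite('pics/s4.png',cv2.resize(im[220:400,120:300],None,fx=3.3,fy=3.3,interpolation=cv2.INTER_CUBIC))
E
```

```text
time: 5.05
tool_pos: [0.5562, 0.2201, 0.1722]
ee_rot: [-1.574, -0.0, -1.379]
wrist_force: [-0.9, -0.9, -0.4]
width: 0.0548
time: 5.38
tool_pos: [0.5623, 0.2216, 0.1635]
ee_rot: [-1.571, -0.0, -1.378]
wrist_force: [0.3, -0.3, -0.6]
width: 0.0551
```

View pics/s4.png

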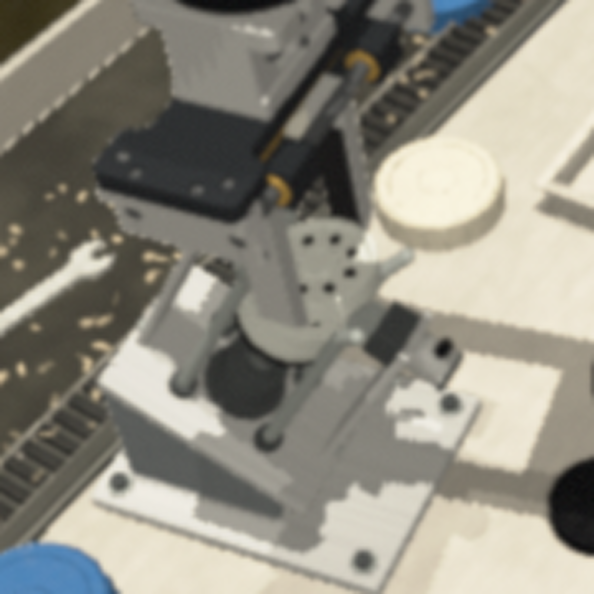

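```bash
python3 -m creep '[{"slide":[0,2,1],"roll":0,"grip":1},{"slide":[0,3.5,2],"roll":0,"grip":1},{"slide":[0,3.5,2],"roll":0,"grip":1}]';python3 -m creep '[{"slide":[0,2,1],"roll":0,"grip":1},{"slide":[0,3.5,2],"roll":0,"grip":1},{"slide":[0,3.5,2],"roll":0,"grip":1}]'; python3 - <<'E'
from bench import snapshot; import cv2
im=snapshot('scene')[:,:,::-1]; cv2.imwrite('pics/s5.png',cv2.resize(im[220:400,120:300],None,fx=3.3,fy=3.3,interpolation=cv2.INTER_CUBIC))
E
```

```text
time: 5.68
tool_pos: [0.5637, 0.2219, 0.1612]
ee_rot: [-1.572, 0.0, -1.378]
wrist_force: [-3.1, -0.8, 5.2]
width: 0.0551
time: 5.93
tool_pos: [0.5655, 0.2223, 0.1573]
ee_rot: [-1.572, 0.0, -1.378]
wrist_force: [-5.7, -1.5, 5.1]
width: 0.0552
```

View pics/s5.png

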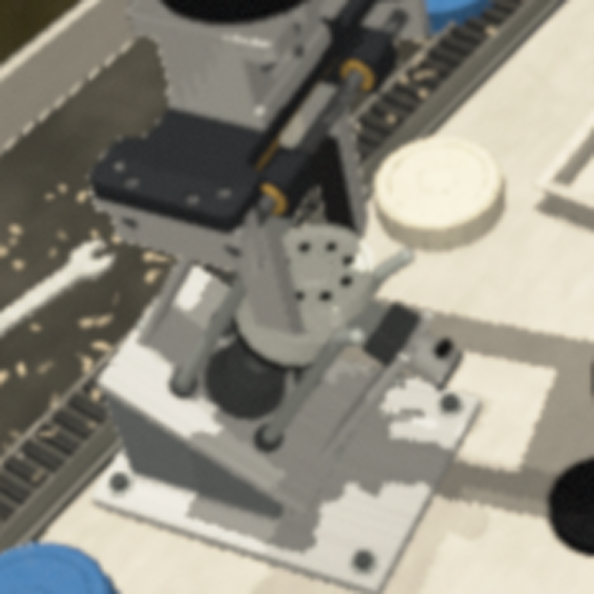

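```bash
python3 -m creep '[{"slide":[0,2,1],"roll":0,"grip":1},{"slide":[0,3.5,2],"roll":0,"grip":1},{"slide":[0,3.5,2],"roll":0,"grip":1}]';python3 -m creep '[{"slide":[0,2,1],"roll":0,"grip":1},{"slide":[0,3,1.7],"roll":0,"grip":1},{"slide":[0,3,1.7],"roll":0,"grip":1}]'; python3 - <<'E'
from bench import snapshot; import cv2
im=snapshot('scene')[:,:,::-1]; cv2.imwrite('pics/s6.png',cv2.resize(im[220:400,120:300],None,fx=3.3,fy=3.3,interpolation=cv2.INTER_CUBIC))
E
```

```text
time: 6.23
tool_pos: [0.5672, 0.2226, 0.1538]
ee_rot: [-1.573, -0.0, -1.378]
wrist_force: [-5.3, -1.6, 5.4]
width: 0.055
time: 6.48
tool_pos: [0.5692, 0.2229, 0.1515]
ee_rot: [-1.571, -0.0, -1.378]
wrist_force: [-5.8, -1.3, 5.9]
width: 0.0551
```

View pics/s6.png

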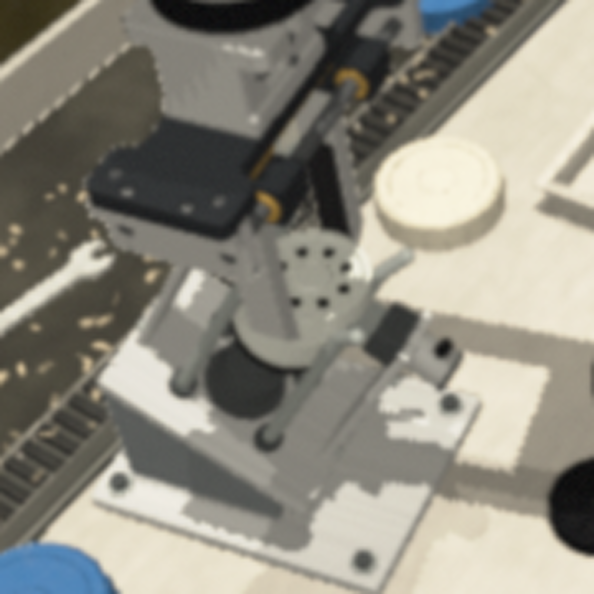

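```bash
python3 -m creep '[{"slide":[0,2,1.1],"roll":0,"grip":1},{"slide":[0,4,2.3],"roll":0,"grip":1},{"slide":[0,4,2.3],"roll":0,"grip":1}]';python3 -m creep '[{"slide":[0,2,1.1],"roll":0,"grip":1},{"slide":[0,4,2.3],"roll":0,"grip":1},{"slide":[0,4,2.3],"roll":0,"grip":1}]'; python3 - <<'E'
from bench import snapshot; import cv2
im=snapshot('scene')[:,:,::-1]; cv2.imwrite('pics/s7.png',cv2.resize(im[220:400,120:300],None,fx=3.3,fy=3.3,interpolation=cv2.INTER_CUBIC))
E
```

```text
time: 6.78
tool_pos: [0.5719, 0.2234, 0.1473]
ee_rot: [-1.571, -0.0, -1.378]
wrist_force: [-4.1, -1.4, 5.9]
width: 0.055
time: 7.03
tool_pos: [0.5737, 0.2237, 0.1442]
ee_rot: [-1.571, -0.0, -1.378]
wrist_force: [-7.9, -1.8, 9.3]
width: 0.0557
```

View pics/s7.png

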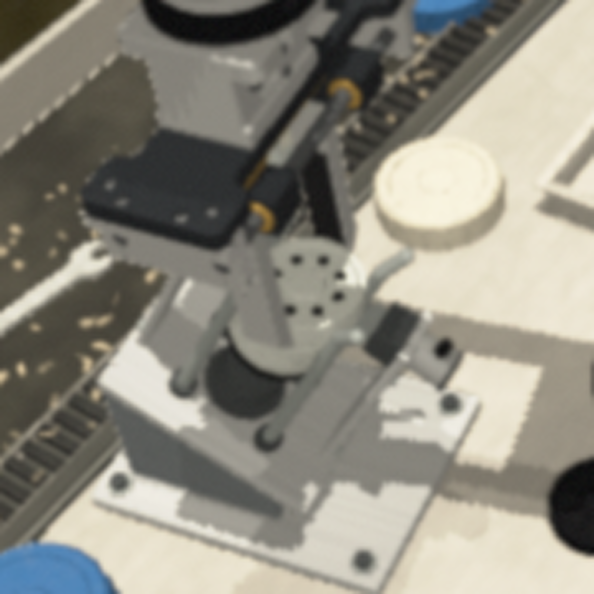

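```bash
python3 -m creep '[{"slide":[0,2,1.1],"roll":0,"grip":1},{"slide":[0,4,2.3],"roll":0,"grip":1},{"slide":[0,4,2.3],"roll":0,"grip":1}]';python3 -m creep '[{"slide":[0,2,1.1],"roll":0,"grip":1},{"slide":[0,4,2.3],"roll":0,"grip":1},{"slide":[0,4,2.3],"roll":0,"grip":1}]'; python3 - <<'E'
from bench import snapshot; import cv2
im=snapshot('scene')[:,:,::-1]; cv2.imwrite('pics/s8.png',cv2.resize(im[220:400,120:300],None,fx=3.3,fy=3.3,interpolation=cv2.INTER_CUBIC))
E
```

```text
time: 7.33
tool_pos: [0.5745, 0.2236, 0.1422]
ee_rot: [-1.574, -0.001, -1.379]
wrist_force: [-13.5, -4.5, 16.8]
width: 0.0549
time: 7.58
tool_pos: [0.5754, 0.223, 0.1406]
ee_rot: [-1.576, -0.002, -1.379]
wrist_force: [-20.7, -7.5, 21.9]
width: 0.0554
```

View pics/s8.png

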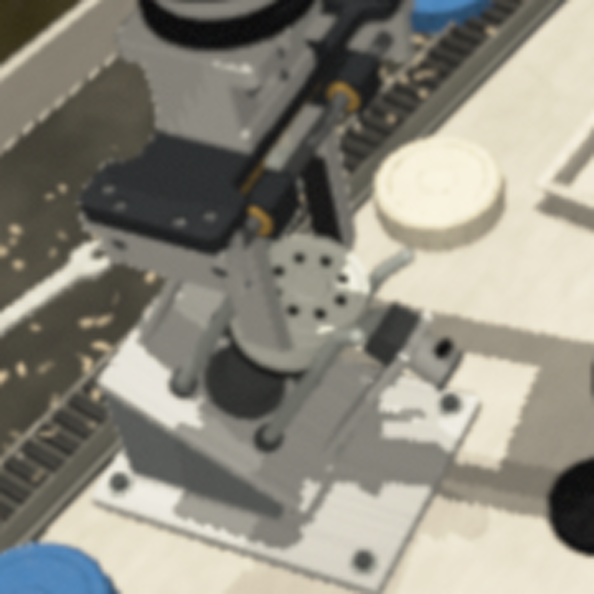

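```bash
python3 - <<'E'
from h import *
M=np.array([.5727,.222,.149]);z=np.array([-.4908,-.0954,.866]);x=np.array([.85,.165,.5]);y=np.cross(z,x)
hs=np.array([(279,271),(299,258),(327,261),(347,279),(340,300),(319,314),(293,310)])/3.3+[120,220]
o,d=ray('scene',[[213.8,306.5]]);A=np.c_[z,-d[0]];s=np.linalg.lstsq(A,o-M,rcond=None)[0];print('axial of face mm',s[0]*1e3,'miss',np.linalg.norm(M+z*s[0]-o-d[0]*s[1]))
# tilt: intersect holes with plane z=s, hole circle radius should be uniform
o,d=ray('scene',hs)
n=z
for zz in (0,.003,.006,.009,.012):
    c=M+z*zz; P=o+d*(((c-o)@n)/(d@n))[:,None]; q=np.c_[(P-c)@x,(P-c)@y]*1e3
    print(zz,q.round(1).tolist(), np.hypot(*(q-[q[:,0].mean(),q[:,1].mean()]).T).round(1))
print(proj('scene',[M,M+z*.012,M+z*.0]))
from bench import snapshot
im=snapshot('top')[:,:,::-1]; cv2.imwrite('pics/t8.png',cv2.resize(im[150:270,150:270],None,fx=5,fy=5,interpolation=cv2.INTER_CUBIC))
im=snapshot('scene')[:,:,::-1]; cv2.imwrite('pics/s8b.png',cv2.resize(im[270:350,170:260],None,fx=8,fy=7,interpolation=cv2.INTER_CUBIC))
E
```

```text
axial of face mm 3.6383059662374224 miss 0.001653351700103697
0 [[14.1, 0.2], [9.7, -12.1], [-2.2, -19.5], [-14.9, -17.0], [-17.5, -4.8], [-12.8, 8.1], [-1.5, 14.1]] [18.3 15.4 15.1 17.  14.  15.6 18.6]
0.003 [[14.1, 2.1], [9.7, -10.1], [-2.2, -17.4], [-14.9, -15.0], [-17.5, -2.9], [-12.7, 10.0], [-1.5, 16.0]] [18.2 15.3 15.  16.9 13.9 15.5 18.6]
0.006 [[14.0, 4.1], [9.6, -8.1], [-2.2, -15.4], [-14.8, -13.0], [-17.4, -0.9], [-12.7, 12.0], [-1.5, 17.9]] [18.1 15.3 15.  16.8 13.8 15.4 18.5]
0.009 [[14.0, 6.0], [9.6, -6.1], [-2.2, -13.4], [-14.8, -11.0], [-17.3, 1.1], [-12.6, 13.9], [-1.5, 19.8]] [18.1 15.2 14.9 16.8 13.8 15.4 18.4]
0.012 [[13.9, 8.0], [9.6, -4.1], [-2.2, -11.3], [-14.7, -9.0], [-17.2, 3.1], [-12.5, 15.8], [-1.5, 21.7]] [18.  15.1 14.8 16.7 13.7 15.3 18.3]
[[212.20004864 306.99108613]
 [214.55681168 303.42666379]
 [212.20004864 306.99108613]]
```

View pics/t8.png

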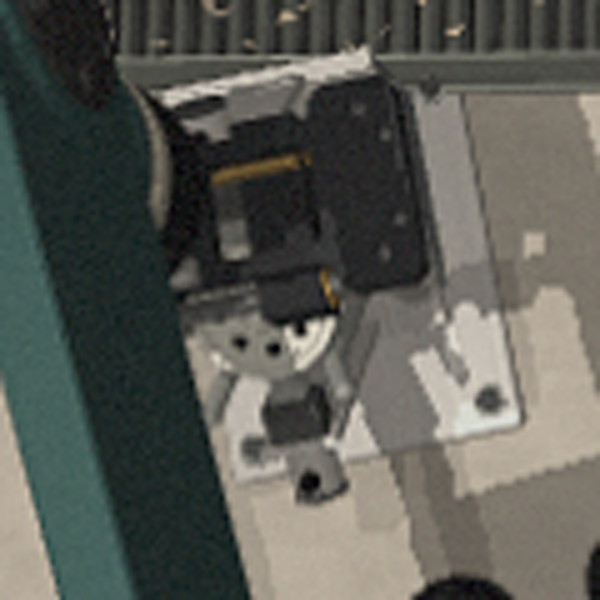

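View pics/s8b.png

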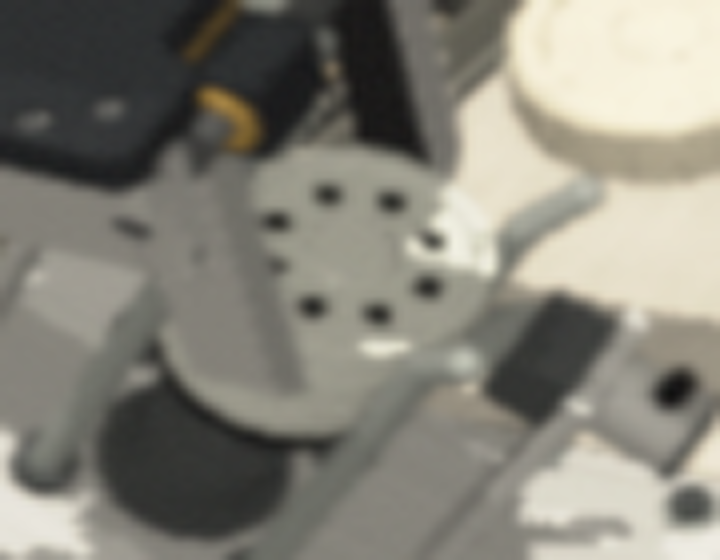

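```bash
python3 -m creep '[{"slide":[0.5,0.8,-1.3],"roll":0,"grip":1},{"slide":[0.5,0.8,-1.3],"roll":0,"grip":1}]';python3 -m creep '[{"slide":[0,1.3,0.7],"roll":0,"grip":1},{"slide":[0,2.6,1.5],"roll":0,"grip":1},{"slide":[0,2.6,1.5],"roll":0,"grip":1}]'; python3 - <<'E'
from bench import snapshot; import cv2
im=snapshot('scene')[:,:,::-1]; cv2.imwrite('pics/s9.png',cv2.resize(im[270:350,170:260],None,fx=8,fy=7,interpolation=cv2.INTER_CUBIC))
E
```

```text
time: 7.9
tool_pos: [0.5759, 0.2231, 0.1397]
ee_rot: [-1.571, -0.001, -1.378]
wrist_force: [-16.0, -5.7, 22.2]
width: 0.0558
time: 8.15
tool_pos: [0.576, 0.223, 0.1393]
ee_rot: [-1.573, -0.002, -1.378]
wrist_force: [-22.9, -7.0, 29.9]
width: 0.0557
```

View pics/s9.png

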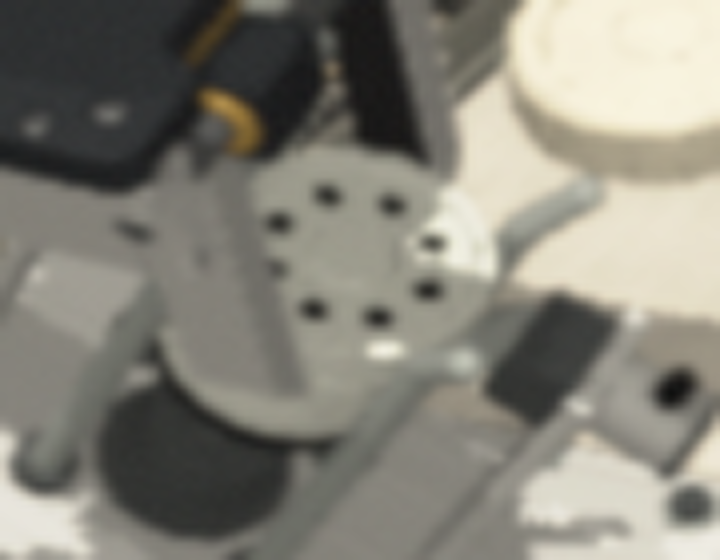

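```bash
cat > pnp.py <<'E'
from h import *
M=np.array([.5727,.222,.149]);Z=np.array([-.4908,-.0954,.866]);X=np.array([.85,.165,.5]);Y=np.cross(Z,X)
def refine(im,pts):
    g=cv2.cvtColor(im,cv2.COLOR_RGB2GRAY).astype(float);out=[]
    for u,v in pts:
        for _ in range(3):
            c,r=int(round(u)),int(round(v));w=g[r-2:r+3,c-2:c+3];w=np.clip(np.percentile(w,75)-w,0,None)**1.5
            yy,xx=np.mgrid[r-2:r+3,c-2:c+3];u,v=(w*xx).sum()/w.sum(),(w*yy).sum()/w.sum()
        out.append((u,v))
    return np.array(out)
def pose(n,im,pts,idx,R=.01675):
    # pts ordered around; idx hole number (45 deg steps, image clockwise)
    c=camera_info(n);K=np.array([[c['fx'],0,c['cx']],[0,c['fy'],c['cy']],[0,0,1]])
    p=refine(im,pts);a=-np.array(idx)*np.pi/4
    O=np.c_[R*np.cos(a),R*np.sin(a),0*a]
    T=np.array(c['cam_to_world']);Ti=np.linalg.inv(T)
    best=[]
    k,rs,ts,e=cv2.solvePnPGeneric(O,p.reshape(-1,1,2),K,np.array(c['dist']),flags=cv2.SOLVEPNP_IPPE)
    for r,t,er in zip(rs,ts,e):
        r,t=cv2.solvePnPRefineLM(O,p.reshape(-1,1,2),K,np.array(c['dist']),r,t)
        nn=T[:3,:3]@cv2.Rodrigues(r)[0][:,2];nn*=np.sign(nn[2]);C=T[:3,:3]@t.ravel()+T[:3,3]
        d=C-M;print('C in mouth mm',(np.array([d@X,d@Y,d@Z])*1e3).round(1),'normal in mouth',np.round([nn@X,nn@Y,nn@Z],3),'err',er.round(2))
    cen=cv2.projectPoints(np.zeros((1,3)),r,t,K,np.array(c['dist']))[0].ravel();o,d=ray(n,[cen])
    s=np.linalg.lstsq(np.c_[Z,-d[0]],o-M,rcond=None)[0];print('cen px',cen.round(2),'axial if on axis mm',(s[0]*1e3).round(1))
E
python3 - <<'E'
from pnp import *
from bench import snapshot
s=cv2.imread('pics/scene0.png')[:,:,::-1].copy()
zs=np.array([[246,176],[272,160],[304,168],[325,195],[321,224],[296,240],[263,232],[242,205]],float)/4.2+[145,260]
pose('scene',s,zs,range(8))
n=snapshot('scene')
z2=np.array([(279,222),(328,194),(392,204),(432,243),(428,289),(377,317),(314,309)])/[8,7]+[170,270]
pose('scene',n,z2,range(7))
E
```

```text
C in mouth mm [ -0.  -10.8 -17.1] normal in mouth [0.004 0.007 1.   ] err [0.06]
C in mouth mm [ -0.  -10.8 -17.4] normal in mouth [-0.003  0.911  0.412] err [0.09]
cen px [212.05 307.22] axial if on axis mm -0.8
C in mouth mm [ -1.1 -10.9 -12.6] normal in mouth [0.171 0.006 0.985] err [0.13]
C in mouth mm [ -1.2 -12.7 -15.6] normal in mouth [-0.167  0.898  0.407] err [0.16]
cen px [213.57 306.29] axial if on axis mm 3.8
```

```bash
python3 -m creep '[{"slide":[0,1,0],"roll":3,"grip":1},{"slide":[0,1.5,0],"roll":-3,"grip":1},{"slide":[0,2,0],"roll":3,"grip":1},{"slide":[0,2.5,0],"roll":-3,"grip":1},{"slide":[0,3,0],"roll":3,"grip":1},{"slide":[0,3,0],"roll":0,"grip":1}]'; python3 - <<'E'
from bench import snapshot; import cv2
im=snapshot('scene'); cv2.imwrite('pics/s10f.png',im[:,:,::-1]);im=im[:,:,::-1]; cv2.imwrite('pics/s10.png',cv2.resize(im[270:350,170:260],None,fx=8,fy=7,interpolation=cv2.INTER_CUBIC))
E
```

```text
time: 8.75
tool_pos: [0.576, 0.2231, 0.1317]
ee_rot: [-1.576, -0.002, -1.381]
wrist_force: [-15.3, -7.1, 16.0]
width: 0.0556
```

View pics/s10.png

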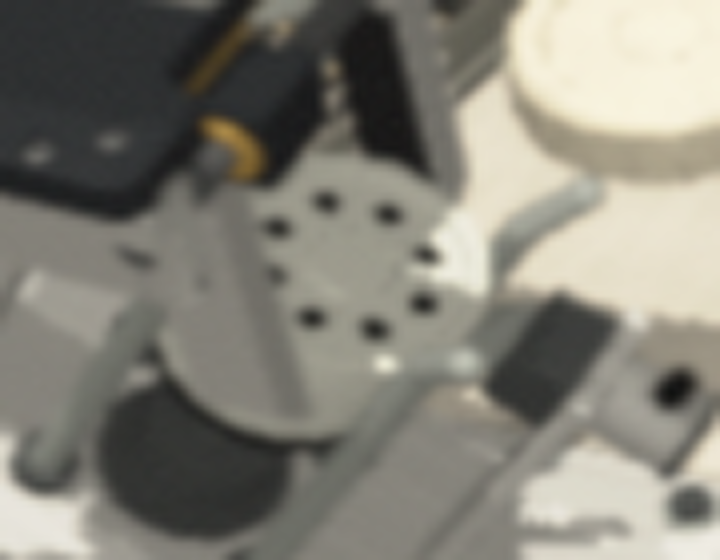

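```bash
python3 - <<'E'
from pnp import *
n=cv2.imread('pics/s10f.png')[:,:,::-1].copy()
z2=np.array([(279,228),(326,202),(389,214),(427,254),(424,302),(376,328),(313,319)])/[8,7]+[170,270]
pose('scene',n,z2,range(7))
E
```

```text
C in mouth mm [ -1.8 -11.1 -16.6] normal in mouth [ 0.046 -0.004  0.999] err [0.18]
C in mouth mm [ -1.8 -12.9 -19.6] normal in mouth [-0.039  0.913  0.406] err [0.21]
cen px [213.2  307.55] axial if on axis mm 0.2
```

The dithering worked: tilt is down to 0.05 rad and the top face is about 1 mm above the home level. Repeating, deeper.

```bash
python3 -m creep '[{"slide":[0,1.5,0],"roll":3,"grip":1},{"slide":[0,2.5,0.5],"roll":-3,"grip":1},{"slide":[0,3.5,1],"roll":3,"grip":1},{"slide":[0,4.5,1],"roll":-3,"grip":1},{"slide":[0,5.5,1.5],"roll":3,"grip":1},{"slide":[0,6.5,2],"roll":-3,"grip":1},{"slide":[0,6.5,2],"roll":0,"grip":1}]'; python3 - <<'E'
from bench import snapshot; import cv2
im=snapshot('scene'); cv2.imwrite('pics/s11f.png',im[:,:,::-1]);im=im[:,:,::-1]; cv2.imwrite('pics/s11.png',cv2.resize(im[270:350,170:260],None,fx=8,fy=7,interpolation=cv2.INTER_CUBIC))
E
```

```text
time: 9.38
tool_pos: [0.5757, 0.2228, 0.1258]
ee_rot: [-1.581, -0.002, -1.375]
wrist_force: [-23.8, -3.7, 19.0]
width: 0.0557
```

View pics/s11.png

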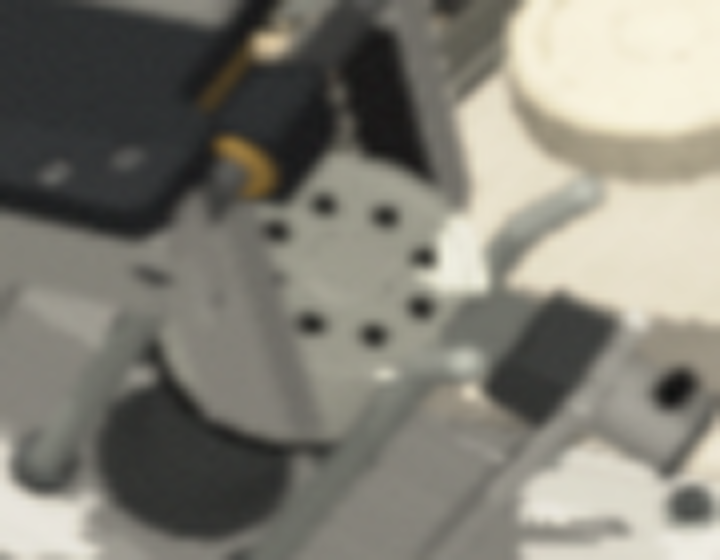

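```bash
python3 - <<'E'
from pnp import *
n=cv2.imread('pics/s11f.png')[:,:,::-1].copy()
z2=np.array([(278,232),(324,204),(386,216),(424,257),(422,307),(374,334),(311,323)])/[8,7]+[170,270]
pose('scene',n,z2,range(7))
E
```

```text
C in mouth mm [ -1.9  -8.4 -14.2] normal in mouth [0.008 0.024 1.   ] err [0.13]
C in mouth mm [ -2.  -10.  -16.9] normal in mouth [0.001 0.901 0.434] err [0.17]
cen px [212.94 308.12] axial if on axis mm -1.5
```

```bash
python3 -m creep '[{"slide":[0,1.5,-1],"roll":3,"grip":1},{"slide":[0,3,-1],"roll":-3,"grip":1},{"slide":[0,4,-1],"roll":3,"grip":1},{"slide":[0,5,-1],"roll":-3,"grip":1},{"slide":[0,6,-1],"roll":3,"grip":1},{"slide":[0,7,-1],"roll":-3,"grip":1},{"slide":[0,7,-1],"roll":0,"grip":1}]'; python3 - <<'E'
from bench import snapshot; import cv2
im=snapshot('scene'); cv2.imwrite('pics/s12f.png',im[:,:,::-1]);im=im[:,:,::-1]; cv2.imwrite('pics/s12.png',cv2.resize(im[270:350,170:260],None,fx=8,fy=7,interpolation=cv2.INTER_CUBIC))
E
```

```text
time: 10.02
tool_pos: [0.5766, 0.2229, 0.1195]
ee_rot: [-1.576, -0.002, -1.375]
wrist_force: [-21.7, -4.9, 19.0]
width: 0.0559
```

View pics/s12.png

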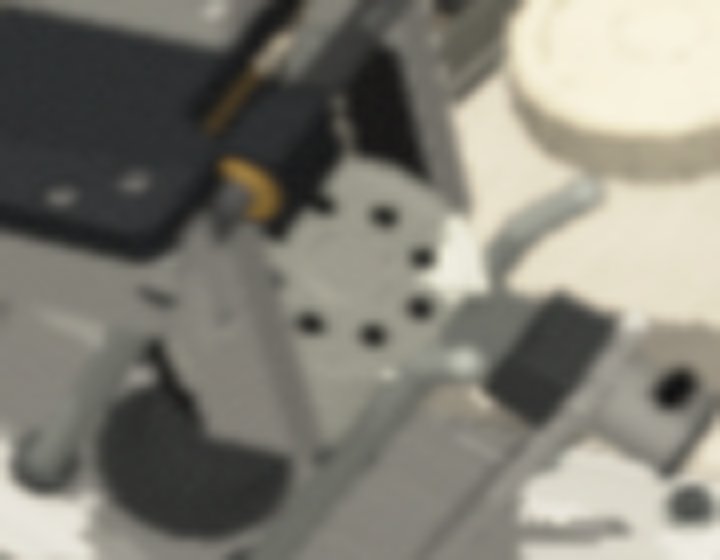

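```bash
python3 - <<'E'
import cv2,numpy as np
a=cv2.imread('pics/scene0.png')[295:335,205:260];b=cv2.imread('pics/s12f.png')[295:335,205:260];c=cv2.imread('pics/s10f.png')[295:335,205:260]
d=cv2.imread('pics/s5.png') 
k=lambda x:cv2.resize(x,None,fx=7,fy=7,interpolation=cv2.INTER_CUBIC)
cv2.imwrite('pics/cmp.png',np.vstack([np.hstack([k(a),k(c)]),np.hstack([k(b),k(cv2.convertScaleAbs(b,alpha=1.6))])]))
E
```

```text
(no output)
```

View pics/cmp.png

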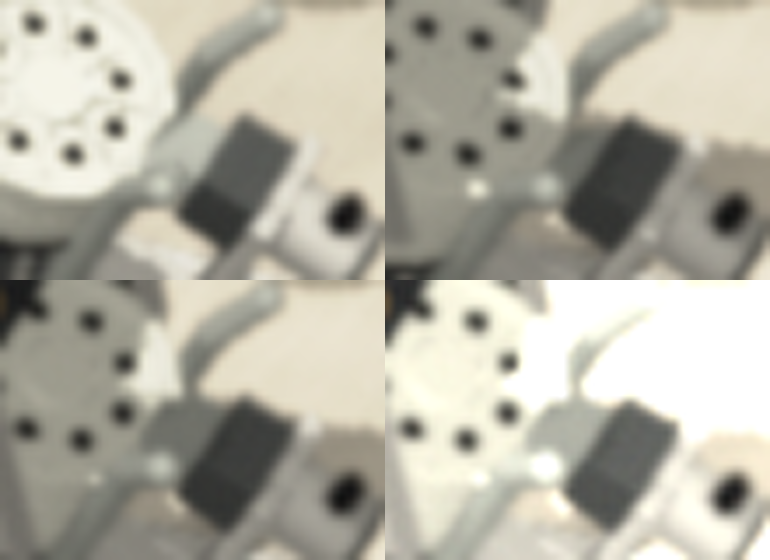

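Front catch nose again overlaps the disc as at the start (lower-left panel, (140,410)): snapped. Releasing and backing out along the axis.

```bash
python3 -m creep '[{"slide":[0,0,0],"roll":0,"grip":0.25},{"slide":[0,0,0],"roll":0,"grip":0.25},{"slide":[0,0,0],"roll":0,"grip":0.25},{"slide":[0,0,0],"roll":0,"grip":0.25}]'; python3 -m creep '[{"slide":[0,-13,-7.5],"roll":0,"grip":0.25},{"slide":[0,-26,-15],"roll":0,"grip":0.25},{"slide":[0,-52,-30],"roll":0,"grip":0.25},{"slide":[0,-78,-45],"roll":0,"grip":0.25},{"slide":[0,-104,-60],"roll":0,"grip":0.25},{"slide":[150,-104,-60],"roll":0,"grip":0.25},{"slide":[150,-104,-60],"roll":0,"grip":0.25},{"slide":[150,-104,-60],"roll":0,"grip":0.25},{"slide":[150,-104,-60],"roll":0,"grip":0.25},{"slide":[150,-104,-60],"roll":0,"grip":0.25}]'; python3 - <<'E'
from bench import snapshot; import cv2
im=snapshot('scene'); cv2.imwrite('pics/s13f.png',im[:,:,::-1]);im=im[:,:,::-1]; cv2.imwrite('pics/s13.png',cv2.resize(im[260:360,150:280],None,fx=6,fy=6,interpolation=cv2.INTER_CUBIC))
im=snapshot('top'); cv2.imwrite('pics/t13f.png',im[:,:,::-1]);im=im[:,:,::-1]; cv2.imwrite('pics/t13.png',cv2.resize(im[155:265,165:265],None,fx=5.4,fy=5.4,interpolation=cv2.INTER_CUBIC))
E
```

```text
time: 10.4
tool_pos: [0.5804, 0.2246, 0.1136]
ee_rot: [-1.571, -0.0, -1.378]
wrist_force: [0.4, -0.1, 1.3]
width: 0.0701
time: 11.23
tool_pos: [0.5506, 0.0613, 0.2204]
ee_rot: [-1.568, -0.003, -1.384]
wrist_force: [0.1, 0.9, -0.3]
width: 0.0705
```

View pics/s13.png

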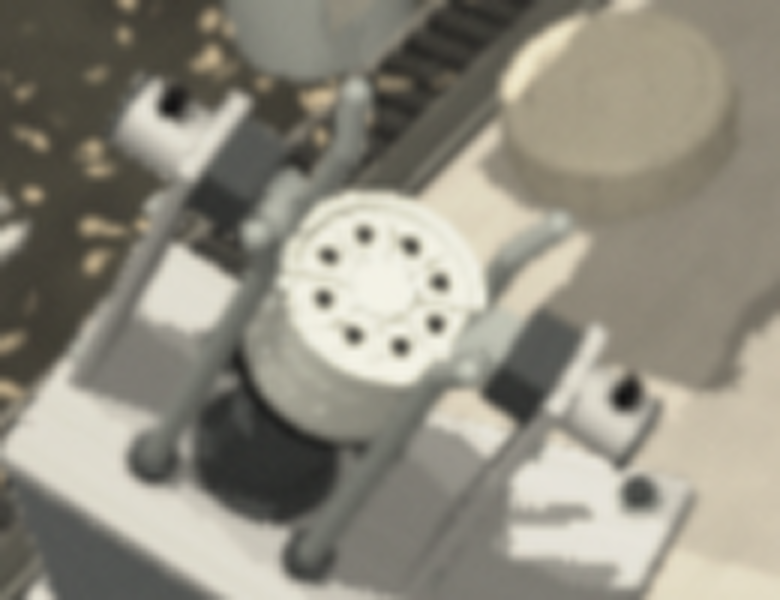

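View pics/t13.png

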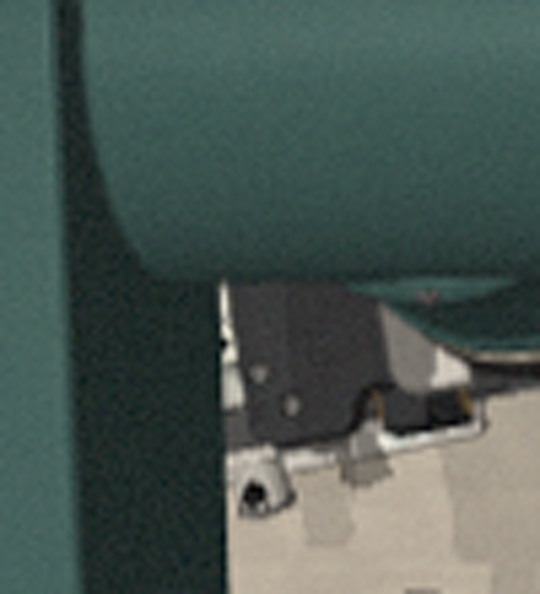

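```bash
python3 - <<'E'
from pnp import *
n=cv2.imread('pics/s13f.png')[:,:,::-1].copy()
z2=np.array([(329,255),(365,234),(411,245),(440,281),(436,323),(401,346),(355,335),(323,298)])/6+[150,260]
pose('scene',n,z2,range(8))
E
```

```text
C in mouth mm [ -2.2  -7.3 -11.7] normal in mouth [-0.006 -0.012  1.   ] err [0.05]
C in mouth mm [ -2.2  -7.3 -12. ] normal in mouth [0.01  0.919 0.395] err [0.09]
cen px [213.2  307.96] axial if on axis mm -0.8
```

```bash
python3 - <<'E'
from h import *
t=cv2.imread('pics/top0.png')
cv2.imwrite('pics/ztray.png',cv2.resize(t[195:310,310:475],None,fx=4.8,fy=4.8,interpolation=cv2.INTER_CUBIC))
E
```

```text
(no output)
```

View pics/ztray.png

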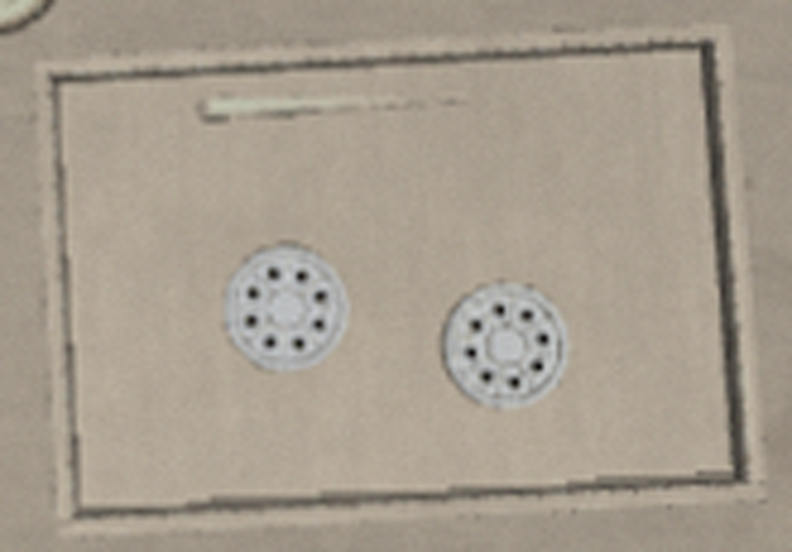

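```bash
python3 - <<'E'
from h import *
from bench import robot
for u in [(369.8,299.9),(369.8,303)]: print(plane('top',[u],.024).round(4))
o=robot.get_obs();print(o['tool_pos'].round(4),o['ee_rot'].round(4))
y=o['ee_rot'][2];d=np.array([.484,-.103,.06])-o['tool_pos'];print('slide',[(d[0]*np.cos(y)+d[1]*np.sin(y))*1e3,-d[2]*1e3,(-d[0]*np.sin(y)+d[1]*np.cos(y))*1e3])
E
```

```text
[[ 0.3967 -0.1005  0.024 ]]
[[ 0.3902 -0.1004  0.024 ]]
[0.55   0.0654 0.2201] [-1.5687e+00  4.0000e-04 -1.3800e+00]
slide [np.float64(152.79595467591844), np.float64(160.05144952215753), np.float64(-96.70421618188155)]
```

```bash
python3 -m creep '[{"slide":[40,20,-40],"roll":0,"grip":0.2},{"slide":[153,160,-97],"roll":0,"grip":0.2},{"slide":[153,160,-97],"roll":0,"grip":0.2},{"slide":[153,160,-97],"roll":0,"grip":0.2},{"slide":[153,160,-97],"roll":0,"grip":0.2},{"slide":[153,160,-97],"roll":0,"grip":0.2},{"slide":[153,160,-97],"roll":0,"grip":0.2},{"slide":[153,160,-97],"roll":0,"grip":0.2},{"slide":[153,160,-97],"roll":0,"grip":0.2},{"slide":[153,160,-97],"roll":0,"grip":0.2},{"slide":[153,160,-97],"roll":0,"grip":0.2}]'
```

```text
time: 12.25
tool_pos: [0.4859, -0.1019, 0.0608]
ee_rot: [-1.567, -0.002, -1.376]
wrist_force: [0.6, -0.4, -0.0]
width: 0.0754
```

```bash
python3 -m creep '[{"slide":[0.7,40,-2],"roll":0,"grip":0.2},{"slide":[0.7,54,-2],"roll":0,"grip":0.2},{"slide":[0.7,57,-2],"roll":0,"grip":0.2},{"slide":[0.7,57,-2],"roll":0,"grip":0.2}]';  python3 -m creep '[{"slide":[0,0,0],"roll":0,"grip":1},{"slide":[0,0,0],"roll":0,"grip":1},{"slide":[0,0,0],"roll":0,"grip":1},{"slide":[0,0,0],"roll":0,"grip":1},{"slide":[0,0,0],"roll":0,"grip":1},{"slide":[0,0,0],"roll":0,"grip":1}]'
```

```text
time: 12.58
tool_pos: [0.4832, -0.1033, 0.0025]
ee_rot: [-1.57, -0.001, -1.377]
wrist_force: [0.3, 0.2, 0.2]
width: 0.075
time: 13.08
tool_pos: [0.4828, -0.1039, 0.0022]
ee_rot: [-1.569, -0.0, -1.378]
wrist_force: [-0.8, 1.7, 3.2]
width: 0.055
```

```bash
python3 -m creep '[{"slide":[0,-20,0],"roll":0,"grip":1},{"slide":[0,-60,0],"roll":0,"grip":1},{"slide":[-21,-60,-110],"roll":8,"grip":1},{"slide":[-21,-60,-110],"roll":8,"grip":1},{"slide":[-21,-60,-110],"roll":8,"grip":1},{"slide":[-21,-60,-110],"roll":8,"grip":1},{"slide":[-21,-40,-110],"roll":8,"grip":1},{"slide":[-21,-30,-110],"roll":8,"grip":1},{"slide":[-21,-30,-110],"roll":8,"grip":1}]'; python3 - <<'E'
from bench import snapshot; import cv2
im=snapshot('scene')[:,:,::-1]; cv2.imwrite('pics/s14.png',cv2.resize(im[200:360,300:480],None,fx=4,fy=3.7,interpolation=cv2.INTER_CUBIC))
E
```

```text
time: 13.83
tool_pos: [0.3685, -0.1037, 0.0291]
ee_rot: [-1.576, 0.002, -1.518]
wrist_force: [-1.1, 0.2, -0.6]
width: 0.055
```

View pics/s14.png

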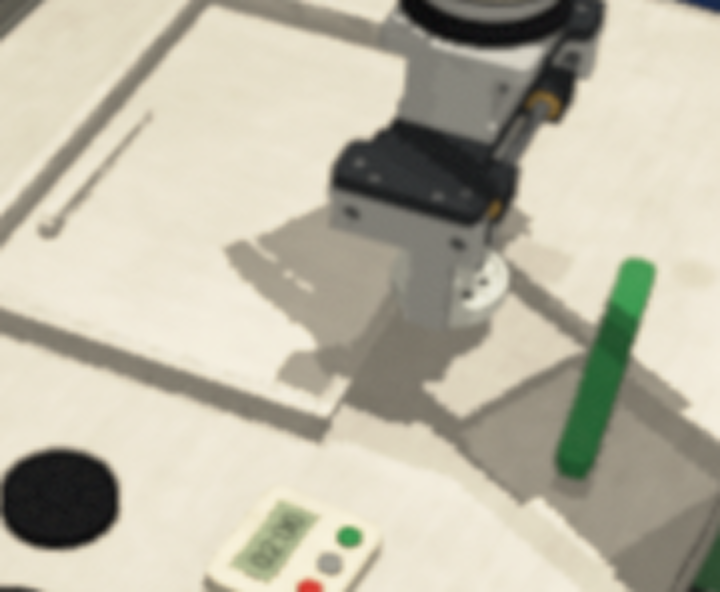

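```bash
python3 -m creep '[{"slide":[0,0,3],"roll":0,"grip":1},{"slide":[0,4,3],"roll":0,"grip":1},{"slide":[0,8,3],"roll":0,"grip":1},{"slide":[0,12.5,3],"roll":0,"grip":1},{"slide":[0,12.5,3],"roll":0,"grip":1}]';python3 -m creep '[{"slide":[0,-20,-5],"roll":0,"grip":1},{"slide":[0,-60,-10],"roll":0,"grip":1},{"slide":[0,-100,-10],"roll":-8,"grip":1},{"slide":[0,-140,-10],"roll":-8,"grip":1},{"slide":[0,-140,-10],"roll":-8,"grip":1},{"slide":[0,-140,-10],"roll":-8,"grip":1}]'; python3 - <<'E'
from bench import snapshot; import cv2
im=snapshot('scene')[:,:,::-1]; cv2.imwrite('pics/s15f.png',im); cv2.imwrite('pics/s15.png',cv2.resize(im[120:320,330:510],None,fx=4,fy=3,interpolation=cv2.INTER_CUBIC))
E
```

```text
time: 14.3
tool_pos: [0.3744, -0.1047, 0.0197]
ee_rot: [-1.569, -0.001, -1.518]
wrist_force: [-0.4, -0.5, 3.7]
width: 0.0554
time: 14.8
tool_pos: [0.3651, -0.1056, 0.162]
ee_rot: [-1.565, -0.004, -1.378]
wrist_force: [-0.3, 0.6, -0.8]
width: 0.0552
```

View pics/s15.png

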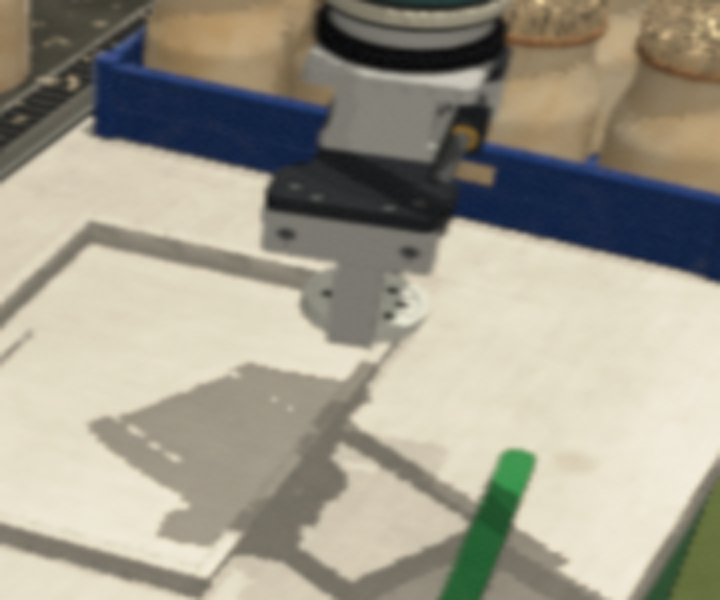

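```bash
cat > tilt.py <<'E'
from h import *
def ringpts(C,t,yaw=11,R=.028,h=.006):
    t=np.radians(t);a=np.radians(yaw)
    z=np.array([-np.sin(t)*np.cos(a),-np.sin(t)*np.sin(a),np.cos(t)]);x=np.array([np.cos(t)*np.cos(a),np.cos(t)*np.sin(a),np.sin(t)]);y=np.cross(z,x)
    ph=np.linspace(0,2*np.pi,73)
    return C+h*z+R*(np.cos(ph)[:,None]*x+np.sin(ph)[:,None]*y)
def draw(src,crop,f,C,tilts,out):
    im=cv2.imread(src);x0,y0,x1,y1=crop;outs=[]
    for t in tilts:
        k=cv2.resize(im[y0:y1,x0:x1],None,fx=f,fy=f,interpolation=cv2.INTER_CUBIC)
        for R,c in((.028,(0,0,255)),(.01675,(255,0,0))):
            p=proj('scene',ringpts(np.array(C),t,R=R)); cv2.polylines(k,[np.int32((p-[x0,y0])*f)],True,c,1)
        outs.append(k)
    cv2.imwrite(out,np.hstack(outs))
E
python3 - <<'E'
from tilt import *
from bench import robot
o=robot.get_obs()['tool_pos'];print(o)
draw('pics/s15f.png',(395,195,450,240),5,[.3661,-.1056,.162+.0058],[0,12,24],'pics/tl.png')
E
```

```text
[ 0.36369278 -0.10498786  0.15952746]
```

View pics/tl.png

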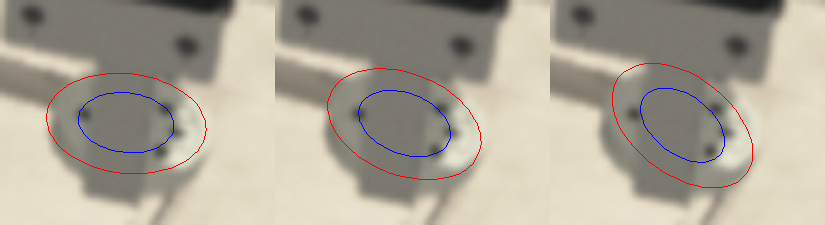

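```bash
python3 -m creep '[{"slide":[2,40,10.5],"roll":8,"grip":1},{"slide":[2,80,10.5],"roll":8,"grip":1},{"slide":[2,120,10.5],"roll":8,"grip":1},{"slide":[2,135,10.5],"roll":8,"grip":1},{"slide":[2,140,10.5],"roll":8,"grip":1},{"slide":[2,143,10.5],"roll":8,"grip":1},{"slide":[2,146,10.5],"roll":8,"grip":1},{"slide":[2,146,10.5],"roll":8,"grip":1},{"slide":[2,146,10.5],"roll":8,"grip":1}]';python3 -m creep '[{"slide":[0,-20,-5],"roll":0,"grip":1},{"slide":[0,-60,-10],"roll":0,"grip":1},{"slide":[0,-100,-10],"roll":-8,"grip":1},{"slide":[0,-140,-10],"roll":-8,"grip":1},{"slide":[0,-140,-10],"roll":-8,"grip":1},{"slide":[0,-140,-10],"roll":-8,"grip":1},{"slide":[0,-140,-10],"roll":-8,"grip":1},{"slide":[0,-140,-10],"roll":-8,"grip":1}]'; python3 - <<'E'
from bench import snapshot,robot; import cv2
im=snapshot('scene')[:,:,::-1]; cv2.imwrite('pics/s16f.png',im)
from tilt import *
o=robot.get_obs()['tool_pos'];print(o)
draw('pics/s16f.png',(390,195,445,240),5,o+[.001,0,.0058],[12,24,32],'pics/tl2.png')
E
```

```text
time: 15.6
tool_pos: [0.373, -0.1045, 0.0126]
ee_rot: [-1.573, 0.001, -1.518]
wrist_force: [-1.9, -0.3, 0.5]
width: 0.0552
time: 16.27
tool_pos: [0.3631, -0.1049, 0.1513]
ee_rot: [-1.573, 0.002, -1.378]
wrist_force: [-0.2, 0.1, -1.1]
width: 0.0551
[ 0.36298848 -0.10484451  0.15107101]
```

View pics/tl2.png

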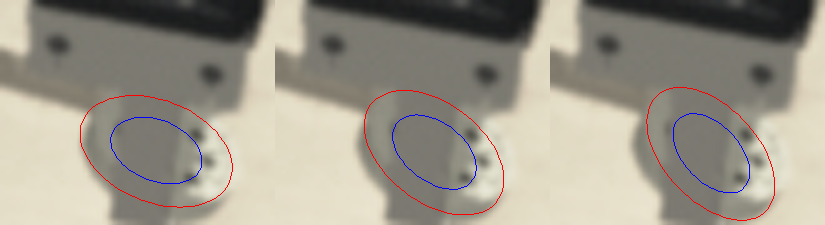

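```bash
python3 -m creep '[{"slide":[0,-40,0],"roll":0,"grip":1},{"slide":[-20,-75,20],"roll":0,"grip":1},{"slide":[-281,-75,222],"roll":0,"grip":1},{"slide":[-281,-75,222],"roll":0,"grip":1},{"slide":[-281,-75,222],"roll":0,"grip":1},{"slide":[-281,-75,222],"roll":0,"grip":1},{"slide":[-281,-75,222],"roll":0,"grip":1},{"slide":[-281,-75,222],"roll":0,"grip":1},{"slide":[-281,-75,222],"roll":0,"grip":1},{"slide":[-281,-75,222],"roll":0,"grip":1},{"slide":[-281,-75,222],"roll":0,"grip":1},{"slide":[-281,-75,222],"roll":0,"grip":1},{"slide":[-281,-75,222],"roll":0,"grip":1},{"slide":[-281,-75,222],"roll":0,"grip":1}]'; python3 - <<'E'
from bench import snapshot,robot; import cv2
im=snapshot('scene')[:,:,::-1]; cv2.imwrite('pics/s17f.png',im); cv2.imwrite('pics/s17.png',cv2.resize(im[230:350,150:290],None,fx=5,fy=5,interpolation=cv2.INTER_CUBIC))
o=robot.get_obs();print(o['tool_pos'],o['ee_rot'])
E
```

```text
time: 17.48
tool_pos: [0.5275, 0.2118, 0.2276]
ee_rot: [-1.572, -0.001, -1.38]
wrist_force: [0.8, 0.1, -0.0]
width: 0.0556
[0.52759127 0.2116288  0.22809648] [-1.57101512e+00 -4.28948598e-04 -1.37993398e+00]
```

View pics/s17.png

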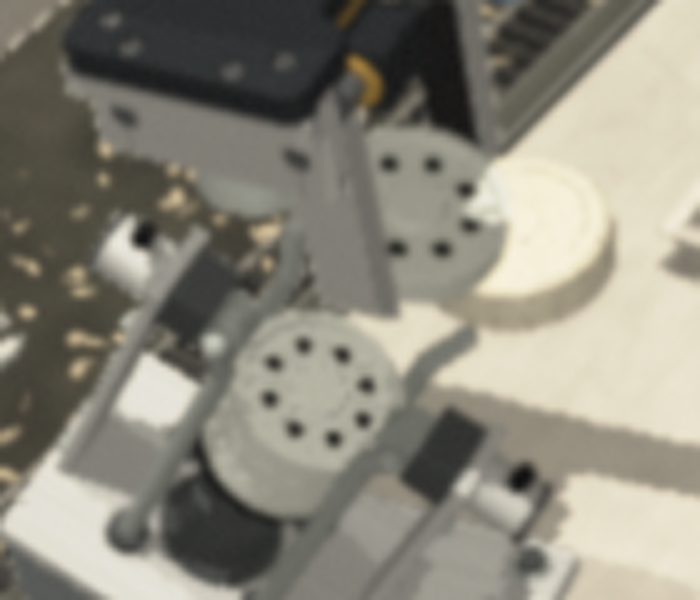

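```bash
python3 - <<'E'
from pnp import *
n=cv2.imread('pics/s17f.png')[:,:,::-1].copy()
z2=np.array([(390,163),(433,164),(466,190),(470,225),(442,249),(398,248)])/5+[150,230]
pose('scene',n,z2,range(6))
t=np.array([.5275,.2117,.228])-M;print((np.array([t@X,t@Y,t@Z])*1e3).round(1))
E
```

```text
C in mouth mm [ 4.5 -8.7 95.1] normal in mouth [0.209 0.005 0.978] err [0.12]
C in mouth mm [  4.4 -12.   90.5] normal in mouth [-0.223  0.934  0.278] err [0.19]
cen px [232.47 270.96] axial if on axis mm 106.3
[-0.6 -1.5 91.6]
```

```bash
python3 -m creep '[{"slide":[-1.5,10,3],"roll":0,"grip":1},{"slide":[-1.5,28,13],"roll":0,"grip":1},{"slide":[-1.5,45,23],"roll":0,"grip":1},{"slide":[-1.5,58,30],"roll":0,"grip":1},{"slide":[-1.5,65,34],"roll":0,"grip":1},{"slide":[-1.5,70.5,37.5],"roll":0,"grip":1},{"slide":[-1.5,70.5,37.5],"roll":0,"grip":1},{"slide":[-1.5,70.5,37.5],"roll":0,"grip":1}]'; python3 - <<'E'
from bench import snapshot,robot; import cv2
im=snapshot('scene')[:,:,::-1]; cv2.imwrite('pics/s18f.png',im); cv2.imwrite('pics/s18.png',cv2.resize(im[260:350,160:260],None,fx=6,fy=6,interpolation=cv2.INTER_CUBIC))
from pnp import *
o=robot.get_obs()['tool_pos'];t=o-M;print((np.array([t@X,t@Y,t@Z])*1e3).round(1))
E
```

```text
time: 18.2
tool_pos: [0.5647, 0.2216, 0.1579]
ee_rot: [-1.571, -0.0, -1.378]
wrist_force: [0.3, -0.6, 0.5]
width: 0.0548
[-2.   1.2 12.1]
```

View pics/s18.png

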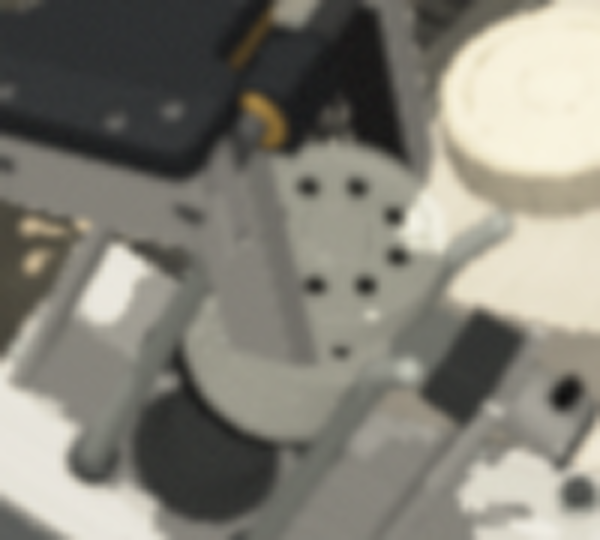

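```bash
python3 -m creep '[{"slide":[0,2.6,1.5],"roll":0,"grip":1},{"slide":[0,5.2,3],"roll":0,"grip":1},{"slide":[0,6,3.5],"roll":2,"grip":1},{"slide":[0,7,4],"roll":-2,"grip":1},{"slide":[0,8,4.5],"roll":2,"grip":1},{"slide":[0,9,5],"roll":-2,"grip":1},{"slide":[0,10,5.5],"roll":2,"grip":1},{"slide":[0,10,5.5],"roll":0,"grip":1}]'; python3 - <<'E'
from bench import snapshot,robot; import cv2
im=snapshot('scene')[:,:,::-1]; cv2.imwrite('pics/s19f.png',im); cv2.imwrite('pics/s19.png',cv2.resize(im[260:350,160:260],None,fx=6,fy=6,interpolation=cv2.INTER_CUBIC))
from pnp import *
o=robot.get_obs()['tool_pos'];t=o-M;print((np.array([t@X,t@Y,t@Z])*1e3).round(1))
E
```

```text
time: 18.92
tool_pos: [0.5697, 0.2217, 0.1487]
ee_rot: [-1.571, -0.002, -1.38]
wrist_force: [-1.4, -3.1, 2.4]
width: 0.0554
[-2.8  0.3  1.2]
```

View pics/s19.png

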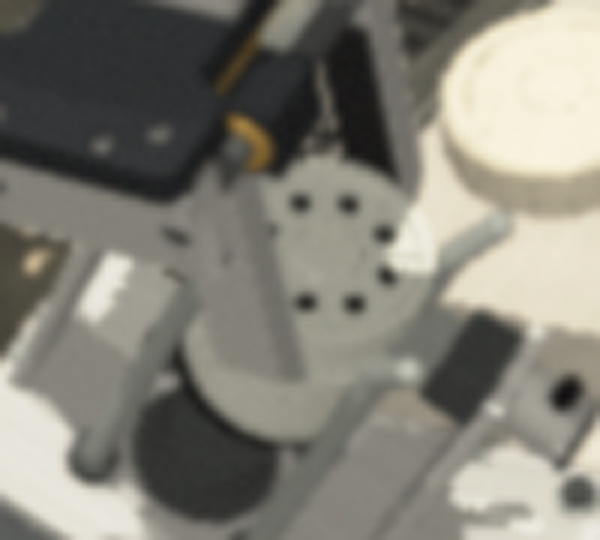

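```bash
python3 - <<'E'
from pnp import *
n=cv2.imread('pics/s19f.png')[:,:,::-1].copy()
z2=np.array([(301,204),(348,205),(384,233),(387,275),(354,303),(306,302)])/6+[160,260]
pose('scene',n,z2,range(6))
E
```

```text
C in mouth mm [  2.2 -12.5  -3.7] normal in mouth [0.158 0.028 0.987] err [0.08]
C in mouth mm [  2.1 -15.2  -8. ] normal in mouth [-0.166  0.893  0.418] err [0.11]
cen px [214.03 301.87] axial if on axis mm 14.8
```

```bash
python3 -m creep '[{"slide":[0,1.5,-1],"roll":4,"grip":1},{"slide":[0,2.5,-0.5],"roll":-3,"grip":1},{"slide":[0,3.5,0],"roll":4,"grip":1},{"slide":[0,4.5,0.5],"roll":-3,"grip":1},{"slide":[0,5.5,1],"roll":4,"grip":1},{"slide":[0,6.5,1.5],"roll":-3,"grip":1},{"slide":[0,7.5,2],"roll":4,"grip":1},{"slide":[0,7.5,2],"roll":0,"grip":1}]'; python3 - <<'E'
from bench import snapshot,robot; import cv2
im=snapshot('scene')[:,:,::-1]; cv2.imwrite('pics/s20f.png',im); cv2.imwrite('pics/s20.png',cv2.resize(im[260:350,160:260],None,fx=6,fy=6,interpolation=cv2.INTER_CUBIC))
from pnp import *
o=robot.get_obs()['tool_pos'];t=o-M;print((np.array([t@X,t@Y,t@Z])*1e3).round(1))
z2=np.array([(301,204),(348,205),(384,233),(387,275),(354,303),(306,302)])/6+[160,260]+[-.3,1.4]
pose('scene',im[:,:,::-1].copy(),z2,range(6))
E
```

```text
time: 19.63
tool_pos: [0.5728, 0.2223, 0.1436]
ee_rot: [-1.567, -0.002, -1.383]
wrist_force: [-2.9, -3.3, 8.6]
width: 0.0551
[-2.6  0.3 -4.8]
C in mouth mm [  1.4 -13.4  -9.8] normal in mouth [0.088 0.028 0.996] err [0.07]
C in mouth mm [  1.3 -16.7 -15. ] normal in mouth [-0.093  0.898  0.43 ] err [0.11]
cen px [213.51 303.5 ] axial if on axis mm 10.2
```

View pics/s20.png

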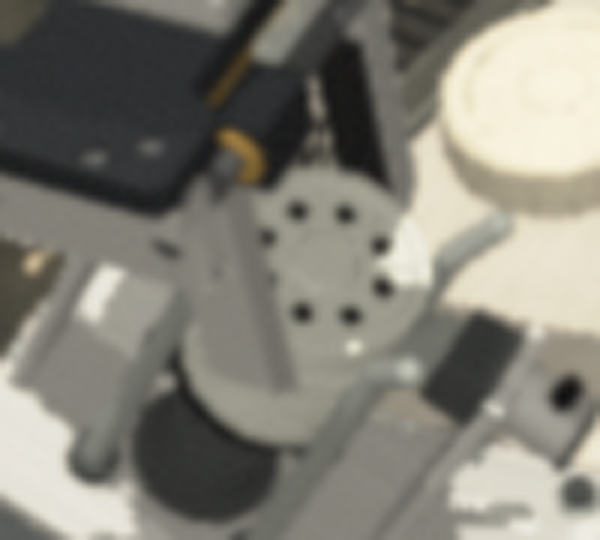

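```bash
python3 -m creep '[{"slide":[0,1.5,0],"roll":4,"grip":1},{"slide":[0,2.5,0.5],"roll":-3,"grip":1},{"slide":[0,3.5,1],"roll":4,"grip":1},{"slide":[0,4.5,1.5],"roll":-3,"grip":1},{"slide":[0,5.5,2],"roll":4,"grip":1},{"slide":[0,6.5,2.5],"roll":-3,"grip":1},{"slide":[0,7.5,3],"roll":4,"grip":1},{"slide":[0,7.5,3],"roll":0,"grip":1}]'; python3 - <<'E'
from bench import snapshot,robot; import cv2
im=snapshot('scene')[:,:,::-1]; cv2.imwrite('pics/s21f.png',im); cv2.imwrite('pics/s21.png',cv2.resize(im[260:350,160:260],None,fx=6,fy=6,interpolation=cv2.INTER_CUBIC))
from pnp import *
o=robot.get_obs()['tool_pos'];t=o-M;print((np.array([t@X,t@Y,t@Z])*1e3).round(1))
z2=np.array([(298,211),(346,214),(381,244),(383,288),(350,316),(302,313)])/6+[160,260]+[-.3,1.4]
pose('scene',im[:,:,::-1].copy(),z2,range(6))
E
```

```text
time: 20.35
tool_pos: [0.5748, 0.2231, 0.1369]
ee_rot: [-1.568, -0.002, -1.382]
wrist_force: [-7.7, -5.0, 10.7]
width: 0.0556
[ -4.2   0.5 -11.7]
C in mouth mm [ -0.9 -12.3 -14.3] normal in mouth [-0.022  0.01   1.   ] err [0.11]
C in mouth mm [ -1.  -16.2 -20.6] normal in mouth [0.028 0.906 0.422] err [0.14]
cen px [213.52 306.11] axial if on axis mm 4.1
```

View pics/s21.png

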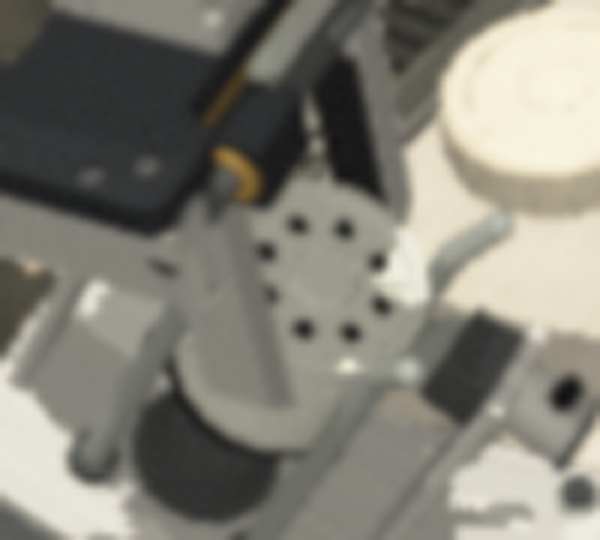

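```bash
python3 -m creep '[{"slide":[0,1.7,1],"roll":2,"grip":1},{"slide":[0,3.4,2],"roll":-1,"grip":1},{"slide":[0,5,3],"roll":2,"grip":1},{"slide":[0,6.5,3.5],"roll":-1,"grip":1},{"slide":[0,8,4],"roll":2,"grip":1},{"slide":[0,9.5,4.5],"roll":0,"grip":1},{"slide":[0,9.5,4.5],"roll":0,"grip":1}]'; python3 - <<'E'
from bench import snapshot,robot; import cv2
im=snapshot('scene')[:,:,::-1]; cv2.imwrite('pics/s22f.png',im); cv2.imwrite('pics/s22.png',cv2.resize(im[260:350,160:260],None,fx=6,fy=6,interpolation=cv2.INTER_CUBIC))
from pnp import *
o=robot.get_obs()['tool_pos'];t=o-M;print((np.array([t@X,t@Y,t@Z])*1e3).round(1))
z2=np.array([(298,225),(344,230),(378,261),(382,306),(350,332),(303,328)])/6+[160,260]+[-.2,1.2]
pose('scene',im[:,:,::-1].copy(),z2,range(6))
E
```

```text
time: 20.98
tool_pos: [0.576, 0.2229, 0.1324]
ee_rot: [-1.573, -0.003, -1.379]
wrist_force: [-23.7, -8.8, 30.8]
width: 0.0557
[ -5.4   0.3 -16.1]
C in mouth mm [ -2.4 -14.6 -20.6] normal in mouth [-0.035  0.002  0.999] err [0.12]
C in mouth mm [ -2.5 -18.6 -27. ] normal in mouth [0.044 0.908 0.417] err [0.15]
cen px [213.79 307.42] axial if on axis mm 1.5
```

View pics/s22.png

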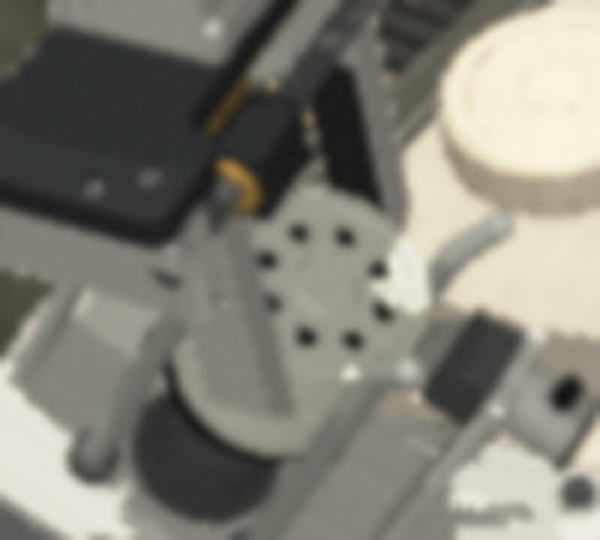

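```bash
python3 -m creep '[{"slide":[0,1.5,0],"roll":3,"grip":1},{"slide":[0,2.5,0.5],"roll":-3,"grip":1},{"slide":[0,3.5,0.5],"roll":3,"grip":1},{"slide":[0,4.5,1],"roll":-3,"grip":1},{"slide":[0,5.5,1],"roll":3,"grip":1},{"slide":[0,6.5,1.5],"roll":-3,"grip":1},{"slide":[0,6.5,1.5],"roll":0,"grip":1}]'; python3 - <<'E'
from bench import snapshot,robot; import cv2
im=snapshot('scene')[:,:,::-1]; cv2.imwrite('pics/s23f.png',im); cv2.imwrite('pics/s23.png',cv2.resize(im[260:350,160:260],None,fx=6,fy=6,interpolation=cv2.INTER_CUBIC))
from pnp import *
o=robot.get_obs()['tool_pos'];t=o-M;print((np.array([t@X,t@Y,t@Z])*1e3).round(1))
z2=np.array([(299,233),(345,237),(378,269),(383,313),(352,340),(305,336)])/6+[160,260]+[-.1,.8]
pose('scene',im[:,:,::-1].copy(),z2,range(6))
E
```

```text
time: 21.62
tool_pos: [0.5769, 0.2232, 0.1221]
ee_rot: [-1.576, -0.002, -1.374]
wrist_force: [-23.2, -7.1, 17.5]
width: 0.056
[-10.    0.4 -25.4]
C in mouth mm [-1.3 59.1 95.2] normal in mouth [ 0.166  0.986 -0.006] err [2.26]
C in mouth mm [-1.2 60.2 97.3] normal in mouth [-0.169 -0.4    0.9  ] err [2.37]
cen px [214.06 305.84] axial if on axis mm 5.6
```

View pics/s23.png

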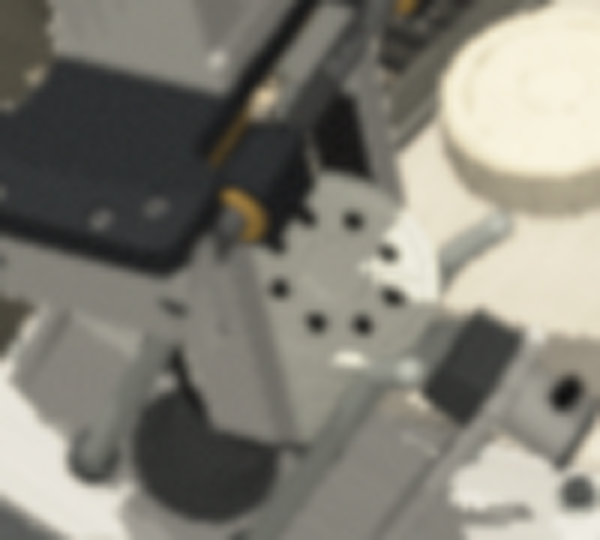

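```bash
python3 - <<'E'
from pnp import *
n=cv2.imread('pics/s23f.png')[:,:,::-1].copy()
z2=np.array([(353,220),(389,252),(392,297),(362,324),(317,322),(279,289)])/6+[160,260]
pose('scene',n,z2,range(6))
E
```

```text
C in mouth mm [-2.  -8.6 -3. ] normal in mouth [-0.034 -0.003  0.999] err [0.16]
C in mouth mm [-2.  -7.7 -2. ] normal in mouth [0.025 0.922 0.387] err [0.2]
cen px [215.13 304.82] axial if on axis mm 9.6
```

```bash
python3 - <<'E'
import cv2,numpy as np
k=lambda f:cv2.resize(cv2.convertScaleAbs(cv2.imread(f'pics/{f}.png')[295:335,205:260],alpha=1.3),None,fx=7,fy=7,interpolation=cv2.INTER_CUBIC)
cv2.imwrite('pics/cmp2.png',np.vstack([np.hstack([k('s18f'),k('s20f')]),np.hstack([k('s22f'),k('s23f')])]))
E
```

```text
(no output)
```

View pics/cmp2.png

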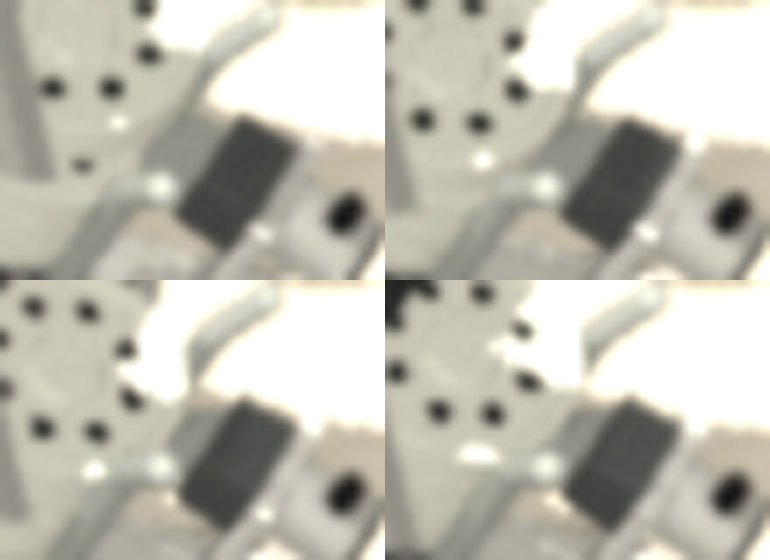

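```bash
python3 -m creep '[{"slide":[0,0,-3],"roll":0,"grip":1},{"slide":[0,2,-2],"roll":0,"grip":1},{"slide":[0,4,-1],"roll":0,"grip":1},{"slide":[0,6,0.5],"roll":0,"grip":1},{"slide":[0,6,0.5],"roll":0,"grip":1}]'; python3 - <<'E'
from bench import snapshot,robot; import cv2
im=snapshot('scene')[:,:,::-1]; cv2.imwrite('pics/s24f.png',im); cv2.imwrite('pics/s24.png',cv2.resize(im[260:350,160:260],None,fx=6,fy=6,interpolation=cv2.INTER_CUBIC))
from pnp import *
o=robot.get_obs()['tool_pos'];t=o-M;print((np.array([t@X,t@Y,t@Z])*1e3).round(1))
z2=np.array([(353,220),(389,252),(392,297),(362,324),(317,322),(279,289)])/6+[160,260]
pose('scene',im[:,:,::-1].copy(),z2,range(6))
E
```

```text
time: 22.08
tool_pos: [0.5765, 0.2231, 0.1214]
ee_rot: [-1.576, -0.003, -1.379]
wrist_force: [-32.1, -11.2, 36.5]
width: 0.0558
[-10.4   0.3 -25.9]
C in mouth mm [-2.  -8.4 -2.6] normal in mouth [-0.047 -0.001  0.999] err [0.26]
C in mouth mm [-1.9 -7.7 -2. ] normal in mouth [0.04  0.92  0.389] err [0.29]
cen px [215.13 304.8 ] axial if on axis mm 9.7
```

View pics/s24.png

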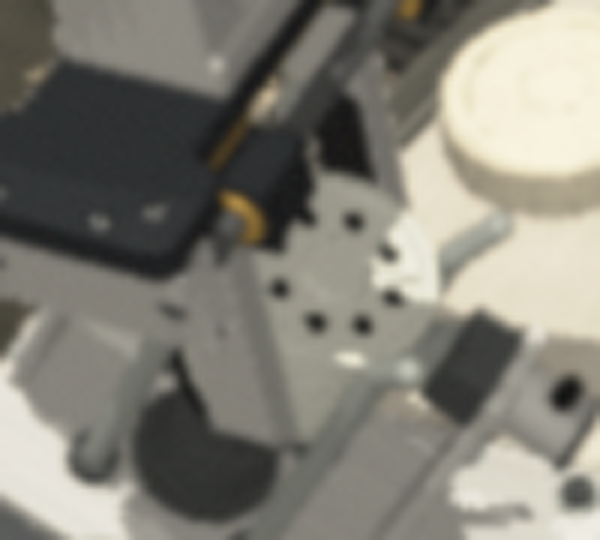

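```bash
python3 -m creep '[{"slide":[0,0,-3],"roll":0,"grip":1},{"slide":[0,0,-6],"roll":0,"grip":1},{"slide":[0,0,-9],"roll":0,"grip":1},{"slide":[0,0,-9],"roll":0,"grip":1}]'; python3 - <<'E'
from bench import snapshot,robot; import cv2
im=snapshot('scene')[:,:,::-1]; cv2.imwrite('pics/s25f.png',im); cv2.imwrite('pics/s25.png',cv2.resize(im[260:350,160:260],None,fx=6,fy=6,interpolation=cv2.INTER_CUBIC))
from pnp import *
o=robot.get_obs();t=o['tool_pos']-M;print((np.array([t@X,t@Y,t@Z])*1e3).round(1));f=o['wrist_force'];print('F mouth',(f@X).round(1),(f@Y).round(1),(f@Z).round(1))
z2=np.array([(353,220),(389,252),(392,297),(362,324),(317,322),(279,289)])/6+[160,260]
pose('scene',im[:,:,::-1].copy(),z2,range(6))
E
```

```text
time: 22.47
tool_pos: [0.5771, 0.2232, 0.1211]
ee_rot: [-1.553, -0.001, -1.379]
wrist_force: [-4.3, -5.2, 23.4]
width: 0.0557
[-10.    0.3 -26.5]
F mouth 7.1 -4.0 23.1
C in mouth mm [-2.  -5.8  1.1] normal in mouth [-0.037 -0.011  0.999] err [0.21]
C in mouth mm [-2.  -4.8  2.3] normal in mouth [0.029 0.925 0.379] err [0.24]
cen px [215.13 304.86] axial if on axis mm 9.5
```

View pics/s25.png

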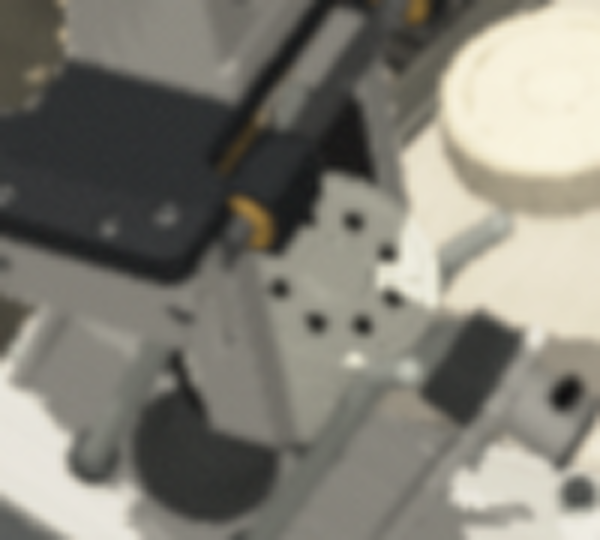

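```bash
python3 -m creep '[{"slide":[0,1,-1],"roll":2,"grip":1},{"slide":[0,1.5,-2],"roll":-2,"grip":1},{"slide":[0,2,-3],"roll":2,"grip":1},{"slide":[0,2.5,-3],"roll":-2,"grip":1},{"slide":[0,3,-3],"roll":0,"grip":1}]'; python3 - <<'E'
from bench import snapshot,robot; import cv2
im=snapshot('scene')[:,:,::-1]; cv2.imwrite('pics/s26f.png',im); cv2.imwrite('pics/s26.png',cv2.resize(im[260:350,160:260],None,fx=6,fy=6,interpolation=cv2.INTER_CUBIC))
from pnp import *
o=robot.get_obs();t=o['tool_pos']-M;print(o['ee_rot'],(np.array([t@X,t@Y,t@Z])*1e3).round(1));f=o['wrist_force'];print('F mouth',(f@X).round(1),(f@Y).round(1),(f@Z).round(1))
z2=np.array([(353,220),(389,252),(392,297),(362,324),(317,322),(279,289)])/6+[160,260]
pose('scene',im[:,:,::-1].copy(),z2,range(6))
E
```

```text
time: 22.93
tool_pos: [0.5767, 0.2231, 0.1184]
ee_rot: [-1.548, -0.001, -1.378]
wrist_force: [3.2, -2.7, 22.3]
width: 0.0553
[-1.54787623e+00 -1.02988765e-03 -1.38079066e+00] [-11.7   0.3 -28.8]
F mouth 11.6 -4.4 18.0
C in mouth mm [-2.1 -6.4 -1.9] normal in mouth [-0.    -0.009  1.   ] err [0.14]
C in mouth mm [-2.1 -4.6  0.6] normal in mouth [-0.007  0.925  0.381] err [0.17]
cen px [214.79 305.49] axial if on axis mm 7.5
```

View pics/s26.png

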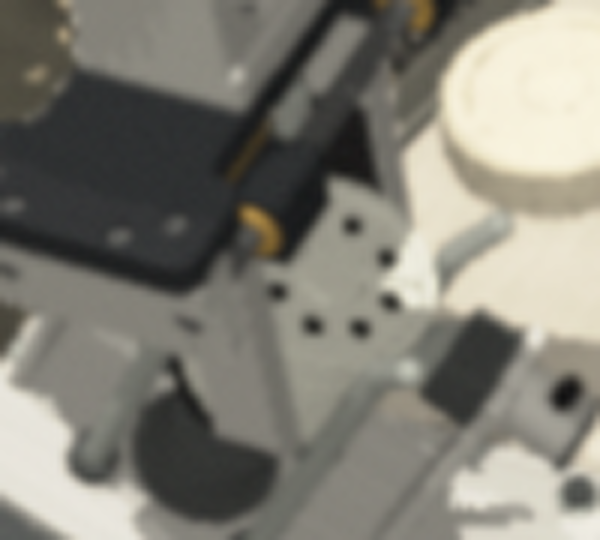

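```bash
python3 -m creep '[{"slide":[0,1.5,0],"roll":2,"grip":1},{"slide":[0,3,1],"roll":-2,"grip":1},{"slide":[0,4.5,1.5],"roll":2,"grip":1},{"slide":[0,6,2],"roll":-2,"grip":1},{"slide":[0,7,2.5],"roll":0,"grip":1}]'; python3 - <<'E'
from bench import snapshot,robot; import cv2
im=snapshot('scene')[:,:,::-1]; cv2.imwrite('pics/s27f.png',im); cv2.imwrite('pics/s27.png',cv2.resize(im[260:350,160:260],None,fx=6,fy=6,interpolation=cv2.INTER_CUBIC))
from pnp import *
o=robot.get_obs();t=o['tool_pos']-M;print(o['ee_rot'],(np.array([t@X,t@Y,t@Z])*1e3).round(1));f=o['wrist_force'];print('F mouth',(f@X).round(1),(f@Y).round(1),(f@Z).round(1))
z2=np.array([(353,226),(387,258),(390,302),(362,328),(313,325),(278,291)])/6+[160,260]+[0,.6]
pose('scene',im[:,:,::-1].copy(),z2,range(6))
E
```

```text
time: 23.4
tool_pos: [0.5793, 0.2236, 0.1127]
ee_rot: [-1.547, -0.001, -1.377]
wrist_force: [-1.4, -5.0, 28.3]
width: 0.0555
[-1.54724056e+00 -8.20228707e-04 -1.38088975e+00] [-12.2   0.3 -35.2]
F mouth 12.9 -3.5 21.6
C in mouth mm [-1.9 -5.2 -4. ] normal in mouth [ 0.    -0.002  1.   ] err [0.18]
C in mouth mm [-1.9 -3.4 -1.6] normal in mouth [-0.008  0.92   0.392] err [0.21]
cen px [213.91 306.57] axial if on axis mm 3.7
```

View pics/s27.png

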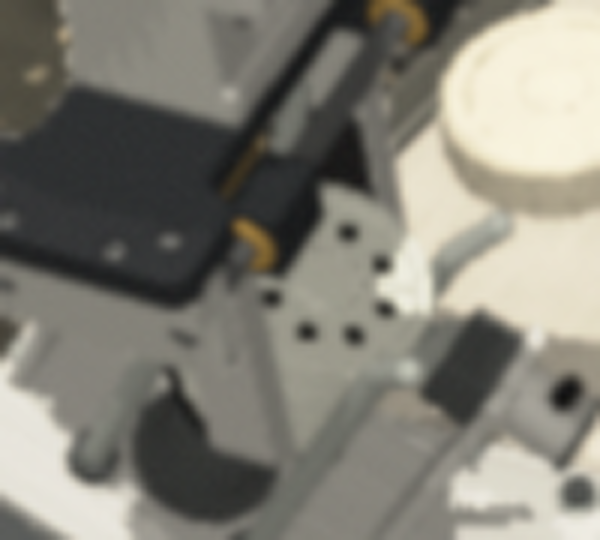

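```bash
python3 -m creep '[{"slide":[0,1.5,0.5],"roll":2,"grip":1},{"slide":[0,3,1.5],"roll":-2,"grip":1},{"slide":[0,4.5,2],"roll":2,"grip":1},{"slide":[0,6,2.5],"roll":-2,"grip":1},{"slide":[0,7,3],"roll":0,"grip":1}]'; python3 - <<'E'
from bench import snapshot,robot; import cv2
im=snapshot('scene')[:,:,::-1]; cv2.imwrite('pics/s28f.png',im); cv2.imwrite('pics/s28.png',cv2.resize(im[260:350,160:260],None,fx=6,fy=6,interpolation=cv2.INTER_CUBIC))
from pnp import *
o=robot.get_obs();t=o['tool_pos']-M;print(o['ee_rot'],(np.array([t@X,t@Y,t@Z])*1e3).round(1));f=o['wrist_force'];print('F mouth',(f@X).round(1),(f@Y).round(1),(f@Z).round(1))
z2=np.array([(348,232),(382,263),(387,308),(354,335),(307,331),(272,298)])/6+[160,260]+[0,.6]
pose('scene',im[:,:,::-1].copy(),z2,range(6))
E
```

```text
time: 23.87
tool_pos: [0.5829, 0.2243, 0.106]
ee_rot: [-1.546, -0.001, -1.376]
wrist_force: [0.7, -5.0, 28.0]
width: 0.0558
[-1.54593708e+00 -7.50092680e-04 -1.38058848e+00] [-12.4   0.3 -42.7]
F mouth 13.7 -5.1 21.8
C in mouth mm [-1.4 14.2 24. ] normal in mouth [-0.15  -0.097  0.984] err [0.44]
C in mouth mm [-1.4 13.1 22. ] normal in mouth [0.14  0.941 0.309] err [0.52]
cen px [213.31 306.94] axial if on axis mm 1.8
```

View pics/s28.png

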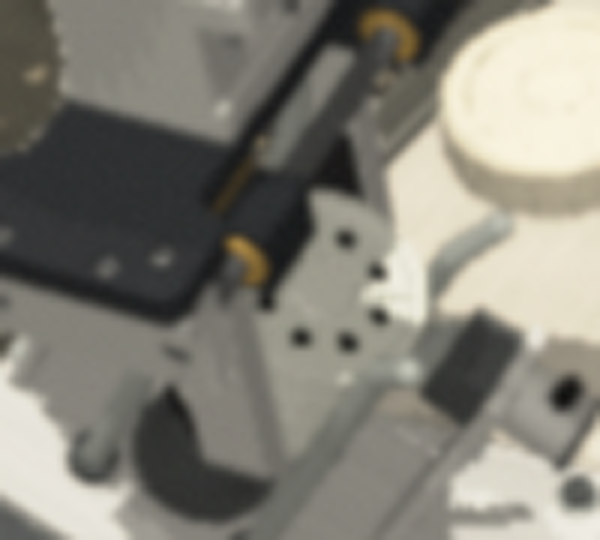

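```bash
python3 -m creep '[{"slide":[0,1.5,0.5],"roll":2,"grip":1},{"slide":[0,3,1.5],"roll":-2,"grip":1},{"slide":[0,4.5,2.5],"roll":2,"grip":1},{"slide":[0,6,3.5],"roll":-2,"grip":1},{"slide":[0,7,4],"roll":0,"grip":1}]'; python3 - <<'E'
from bench import snapshot,robot; import cv2
im=snapshot('scene')[:,:,::-1]; cv2.imwrite('pics/s29f.png',im); cv2.imwrite('pics/s29.png',cv2.resize(im[260:350,160:260],None,fx=6,fy=6,interpolation=cv2.INTER_CUBIC))
from pnp import *
o=robot.get_obs();t=o['tool_pos']-M;print(o['ee_rot'],(np.array([t@X,t@Y,t@Z])*1e3).round(1));f=o['wrist_force'];print('F mouth',(f@X).round(1),(f@Y).round(1),(f@Z).round(1))
p=cv2.imread('pics/s28f.png')[:,:,::-1].copy()
z2=np.array([(345,238),(377,272),(380,317),(347,343),(301,337)])/6+[160,260]
pose('scene',p,z2,range(5));pose('scene',im[:,:,::-1].copy(),z2+[0,.6],range(5))
E
```

```text
time: 24.33
tool_pos: [0.5866, 0.225, 0.099]
ee_rot: [-1.547, -0.001, -1.376]
wrist_force: [0.3, -4.2, 26.4]
width: 0.0558
[-1.54672797e+00 -7.21755440e-04 -1.38063264e+00] [-12.7   0.3 -50.8]
F mouth 13.0 -4.1 21.5
C in mouth mm [ -2.1 -20.2 -30.2] normal in mouth [-0.077  0.04   0.996] err [0.27]
C in mouth mm [ -2.2 -25.  -38. ] normal in mouth [0.069 0.887 0.456] err [0.32]
cen px [213.38 307.64] axial if on axis mm 0.3
C in mouth mm [ -1.1  -9.5 -17.8] normal in mouth [-0.037  0.012  0.999] err [0.22]
C in mouth mm [ -1.1 -13.  -23.7] normal in mouth [0.025 0.901 0.432] err [0.25]
cen px [212.08 308.45] axial if on axis mm -3.7
```

View pics/s29.png

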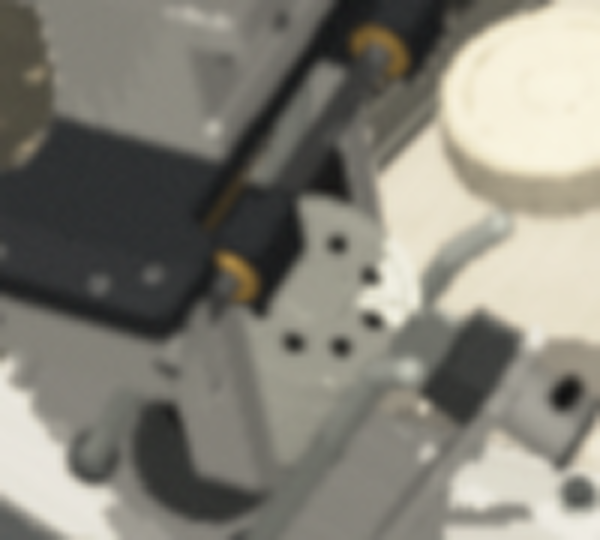

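```bash
python3 -m creep '[{"slide":[0,1.5,1],"roll":2,"grip":1},{"slide":[0,3,2],"roll":-2,"grip":1},{"slide":[0,3.5,2],"roll":0,"grip":1}]'; python3 - <<'E'
from bench import snapshot,robot; import cv2, numpy as np
im=snapshot('scene')[:,:,::-1]; cv2.imwrite('pics/s30f.png',im)
from pnp import *
z2=np.array([(345,238),(377,272),(380,317),(347,343),(301,337)])/6+[160,260]
pose('scene',im[:,:,::-1].copy(),z2+[-1.5,1.3],range(5))
k=lambda f:cv2.resize(cv2.convertScaleAbs(cv2.imread(f'pics/{f}.png')[295:335,205:260],alpha=1.3),None,fx=7,fy=7,interpolation=cv2.INTER_CUBIC)
cv2.imwrite('pics/cmp3.png',np.hstack([k('s27f'),k('s30f')]))
E
```

```text
time: 24.63
tool_pos: [0.5886, 0.2254, 0.0953]
ee_rot: [-1.547, -0.001, -1.376]
wrist_force: [1.7, -5.5, 23.5]
width: 0.0558
C in mouth mm [ -1.4 -12.6 -26.5] normal in mouth [-0.074  0.017  0.997] err [0.27]
C in mouth mm [ -1.5 -17.4 -34.4] normal in mouth [0.064 0.894 0.444] err [0.32]
cen px [211.52 309.67] axial if on axis mm -7.5
```

View pics/cmp3.png

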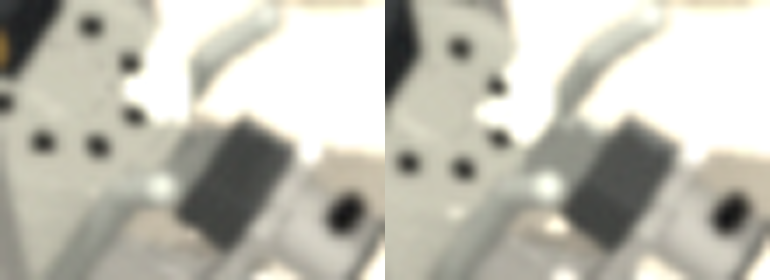

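```bash
python3 -m creep '[{"slide":[0,0,4],"roll":0,"grip":0.25},{"slide":[0,0,4],"roll":0,"grip":0.25},{"slide":[0,0,4],"roll":0,"grip":0.25},{"slide":[0,0,4],"roll":0,"grip":0.25}]'; python3 - <<'E'
from bench import robot
from pnp import *
o=robot.get_obs();t=o['tool_pos']-M;print(o['ee_rot'],(np.array([t@X,t@Y,t@Z])*1e3).round(1))
E
```

```text
time: 25.02
tool_pos: [0.5843, 0.2258, 0.0825]
ee_rot: [-1.572, 0.0, -1.378]
wrist_force: [-1.5, -0.2, 2.8]
width: 0.0704
[-1.57155071e+00  1.69916821e-04 -1.37802666e+00] [-22.8   1.5 -63.7]
```

```bash
python3 -m creep '[{"slide":[0,-10,-3],"roll":0,"grip":0.25},{"slide":[0,-25,-10],"roll":0,"grip":0.25},{"slide":[0,-45,-21],"roll":0,"grip":0.25},{"slide":[0,-70,-35],"roll":0,"grip":0.25},{"slide":[0,-100,-53],"roll":0,"grip":0.25},{"slide":[0,-130,-70],"roll":0,"grip":0.25},{"slide":[20,-145,-78],"roll":0,"grip":0.25},{"slide":[180,-145,-90],"roll":0,"grip":0.25},{"slide":[180,-145,-90],"roll":0,"grip":0.25},{"slide":[180,-145,-90],"roll":0,"grip":0.25},{"slide":[180,-145,-90],"roll":0,"grip":0.25},{"slide":[180,-145,-90],"roll":0,"grip":0.25},{"slide":[180,-145,-90],"roll":0,"grip":0.25}]'; python3 - <<'E'
from bench import snapshot; import cv2
im=snapshot('scene'); cv2.imwrite('pics/s31f.png',im[:,:,::-1]);im=im[:,:,::-1]; cv2.imwrite('pics/s31.png',cv2.resize(im[260:360,150:280],None,fx=6,fy=6,interpolation=cv2.INTER_CUBIC))
E
```

```text
time: 26.1
tool_pos: [0.5304, 0.0303, 0.2289]
ee_rot: [-1.57, 0.0, -1.382]
wrist_force: [-0.7, 0.9, -1.1]
width: 0.0705
```

View pics/s31.png

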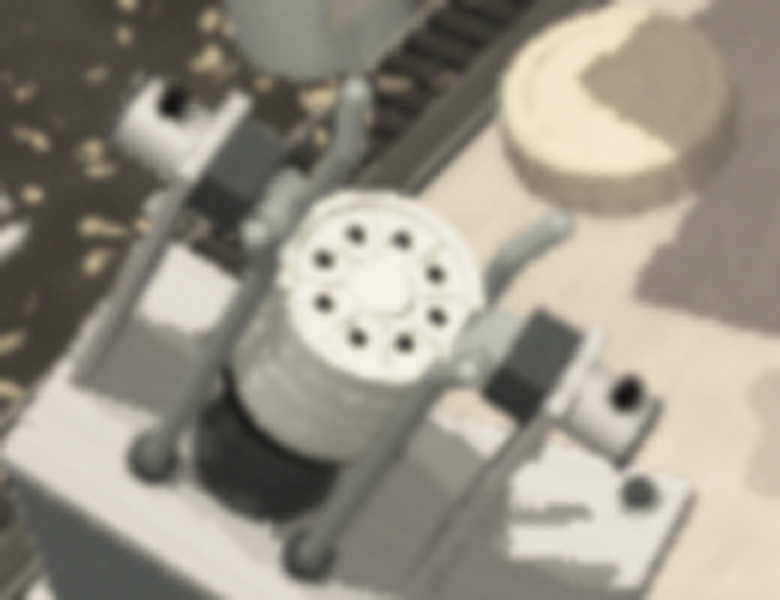

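```bash
python3 - <<'E'
from pnp import *
from bench import snapshot
n=snapshot('scene')
z2=np.array([(323,260),(357,234),(402,240),(436,274),(438,317),(404,343),(358,338),(323,302)])/6+[150,260]
pose('scene',n,z2,range(8))
im=n[:,:,::-1];cv2.imwrite('pics/s32.png',im)
E
```

```text
C in mouth mm [ -1.5  -7.5 -11.8] normal in mouth [ 0.002 -0.005  1.   ] err [0.04]
C in mouth mm [ -1.5  -7.5 -12.2] normal in mouth [0.002 0.916 0.401] err [0.09]
cen px [212.86 307.68] axial if on axis mm -0.6
```

View pics/s32.png

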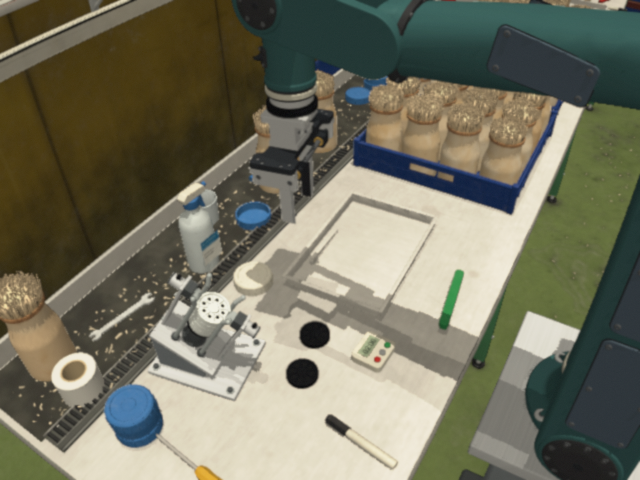

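The top disc is flat at the home level, the stack is longer by two discs, the tray is empty and the arm is clear.

```bash
python3 - <<'E'
from bench import ticket,robot
o=robot.get_obs();print(o['time'],o['qvel'].round(4),o['wrist_force'].round(2))
print(ticket.close_job())
E
```

```text
26.2 [ 0.0239  0.005   0.0013 -0.0051 -0.0042  0.0003] [0.22 0.34 0.8 ]
the job is handed in; nothing more can be done
None
```

Both discs are in the magazine. I handed the job in at 26.2 s of the 69 s allowed; no verdict is reported.

**How it went:** I gripped each disc across the diameter and pushed it in with a vertical tool, letting it pivot square between the pads with small wrist dithers. I pre-tilted the second disc on the tray's near wall.
- **First disc:** it jammed at about 10° tilt and freed with dithering.
- **Second disc:** it slipped back up about 8 mm. The push then stalled at about 50 N, probably because the fingers had run onto the rod flares. Shifting the tool towards the robot cured it.

**Last checks:**
- The top disc lies flat to about 0.005 rad. Its face is at the level of the starting top disc within about 0.2 mm, and about 1.5 mm off the axis in x.
- The stack showed the right level after each disc, and the tray is empty.
- The arm stood clear with the wrist force near zero.
- The front catch was seen to snap over both discs. The back catch was never seen moving; I infer it from the disc lying flat at the home level. I had no direct reading of the follower.
- Sideways (y) position is not independently checked. The single-view depth estimates were off by several mm, so I used the along-axis solution instead.

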